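Turn the oatcake on the griddle

TASK

One of the two oatcakes on the hot griddle still lies with its scored and pricked face down. Take the turner from its rest, slide it under that oatcake and turn it over, low over the plate and without tossing it, so that it lies flat and wholly on the griddle with the scored face up like its neighbour; then lay the turner back on its rest as it was. Touch the oatcakes only with the turner, and leave the other oatcake and everything else on the worktop where it is.

Things in the scene. Friction and masses are not known exactly. Their poses are not given: they have to be found in the camera images.
- griddle: Flat dark iron griddle plate on the worktop, fixed. Origin: on the worktop under the plate's middle; x points to its back guard (within 0.16 rad of world x), y left, z up. Cooking surface at z = 30 mm, from x = -125 (open front edge, no rim: a turner slides in) to +125 mm (inner face of back guard), y = -170 to +170 mm (side guards). Guards 8 mm thick, 18 mm above the surface.
- griddle_top (a point): Middle of the griddle's cooking surface, 30 mm above the worktop. A low bar lug (32 mm high) sticks out to 34 mm beyond each side guard's inner face.
- oatcake_plain: The oatcake to be turned: hard round biscuit, 76 mm diameter, 15 mm thick, about 60 g, both edges bevelled 3 mm at 45 degrees; blank face up. Origin: centre of the face that lies down at the start (the scored one); body z points up at the start, down once turned. Its rim starts 4 to 23 mm from the back guard; pushed to +x it stops there and the blade slides under its bevel.
- oatcake_plain_center (a point): Centre of that oatcake (mid thickness), 37.5 mm above the worktop when flat on the griddle. It lies in the left or right half, 98 to 120 mm from the plate's middle line; between the two oatcakes at least 115 mm of plate are free.
- oatcake_docked: The neighbour, same size, in the other half of the plate with its scored (a cross into quarters) and pricked face up. To be left alone. Origin: centre of its underside; z up.
- oatcake_docked_center (a point): Centre of the neighbouring oatcake (mid thickness).
- turner: Steel turner (spatula), wooden handle, 0.19 kg. Origin: centre of the underside of the flat blade; x to its front edge, z up. Blade 90 (x, -45 to +45) by 90 mm (y), 2 mm thick; both sides are turned up 4.5 mm (lips 3 mm thick, 84 mm between them, from the back to 15 mm behind the front edge). A cranked neck leads to the handle, which runs in the plane y = 0 from (-82, 0, 45) up and back to (-195, 0, 86) mm, rising 20 degrees.
- turner_grip (a point): Middle of the handle on its axis, (-138, 0, 65.5) mm in the turner's frame: the place to grip; about 70 mm above the worktop on the rest. The handle is a regular octagon 22 mm across flats, flats to the sides, up, down and at 45 degrees between: it can be gripped upright or leaning 45 degrees to either side about its length. It balances some 60 mm behind the blade's centre.
- turner_tip (a point): Middle of the blade's front edge, underside, (45, 0, 0) mm in the turner's frame. An oatcake fits between the blade's turned-up sides with 4 mm to spare each way; they keep it from sliding off sideways when the blade is rolled, and it falls over once the blade stands about upright (from some 86 degrees).
- turner_rest: White ceramic turner rest, fixed, left or right of the griddle. Origin: on the worktop under the place of the blade's centre; x away from the robot (yaw within 0.22 rad). Tray floor at 5 mm, 12 mm high rim in front (inner face x = +48 mm) and at both sides (y = +-50 mm). At x = -100 mm a fork of two prongs 66 mm high, 14 mm thick, 31 mm apart holds the handle's front on a 42 mm high bridge.
- turner_rest_bed (a point): Point on the rest's tray floor, 5 mm above the worktop, where the turner's origin lies when the turner is at home; its axes then match those of the rest. Of the fixed room, a 270 mm high tap stands beyond the left place (x 0.65, y 0.59) and a tall vase of branches beyond the right one (x 0.5 to 0.75, y below -0.6): keep a gripper that leans outward clear of them.
- mortar: White mortar, 134 mm wide, 64 mm high, on the side of the griddle where the turner rest is not. Bystander.
- salt_mill: White bottle-shaped mill, 52 mm wide, 177 mm high, at the back left. Bystander.
- pepper_mill: Beige bottle-shaped mill, 52 mm wide, 172 mm high, at the back left. Bystander.
- timer: White round kitchen timer, 65 mm wide, 58 mm high, at the back right. Bystander.
- pinch_bowl: Little wooden salt bowl, 67 mm wide, 29 mm high, at the back right. Bystander.
- white_bowl: White bowl, 127 mm wide, 62 mm high, at the back right. Bystander.
Not all that is in view belongs to the job. What is shaped like the oatcake_plain but turquoise is not meant.

How it is judged:
By the outcome, as a careful person would: the job done as asked, in the order asked, and still so for the second after the job is handed in, with the robot touching nothing.
It also fails if it takes over 56 s, if anything falls off the work surface, if the arm or the gripper's body presses on something with over 40 N, if the wrist force passes 120 N, or if a joint passes its speed limit or range.

ROBOT

A 6-joint arm with a two-finger parallel gripper is mounted at the origin on a cart in front of the work surface, level with it; the furniture and walls round the work are solid. World frame = base frame: x ahead of the robot, y to its left, z up, the work surface at z = 0. Lengths are in m, angles in degrees, forces in N, time in s.
With the tool pointing down it reaches from about 0.3 to 0.75 m from the base axis. Payload 8.5 kg.
Tool frame: the origin (TCP) lies between the finger pads; the fingertips stand 14 mm ahead of it and the grasp point (between the pads) lies 5 mm behind it; x points along the fingers, z is the direction in which the jaws open and shut, and the axes are right-handed (so a half turn about x gives the same grasp; the last joint's range is limited). The gripper opens to 85 mm and grips with 20 to 120 N. Pads are 22 mm wide; open, the fingers measure 114 mm over their backs; the gripper's body (76 mm by 85 mm) begins 54 mm behind the grasp point. The pads swing forward as they close: fully open they stand 13 mm farther back than shut.
Start: joints at [-86.534, 21.807, 74.336, -0, 83.858, -12.336], TCP at [0.15, -0.529, 0.212] pointing down, gripper open.
Joint ranges: [-178.18, 178.18], [-50.72, 133.34], [12.68, 142.11], [-81.47, 261.47], [9.98, 163.14], [-165.26, 165.26]. Speed limits (degrees/s): [136.94, 136.94, 180, 180, 180, 180].

INTERFACE

Orientations are given as [roll, pitch, yaw] about the fixed x, y, z axes, in that order (R = Rz(yaw) Ry(pitch) Rx(roll)).
In Python, from workcell import manip gives the robot as it stands.
- The arm moves only by the tool apply_moves, never from a script. Its argument "increments" is text: rows parted by semicolons, each of 7 numbers parted by spaces: the turn, a rotation vector about the tool's x, y, z in rad, then the shift along the tool's x, y, z in cm, then the finger opening in cm, from 0 to 8.54. In form: rx ry rz tx ty tz fingers; .... A call has 1 to 8 rows; each row shifts and turns the pose as measured when the row begins, along the tool's axes as they then stand; what a row does not reach is not made up. A row lasts 1/10 s, in which the tool goes at most 50 mm and 8.59 degrees, less where a joint would pass 70% of its speed; a pose out of reach is approached as far as the arm can. A call is refused whole if a number of a shift passes 5 or a number of a turn 0.15, either way. A call with a gripper value outside its range is refused whole. The fingers move at their own pace and stop on an object; the grip force is fixed at half the most. Time passes only in rows, so rows that do not move let the fingers close. It gives the time, the measured TCP pose, the force and the opening at its end, in the units of the state.
- manip.sense(): the state, without advancing time (a new reading comes with each control period).
- manip.read_camera(name): name is "scene" or "top" or "wrist"; returns the picture (384x512x3 uint8, red, green, blue); there is no depth.
- manip.calibration(name): a dict with "mtx" (3x3 intrinsics, pixels), "rvec" (rotation vector, rad) and "tvec" (3), from world to camera coordinates, as OpenCV has them; the wrist camera has in their place "T_tool_cam" (4x4, takes a point from camera to tool coordinates, whose origin is the TCP and whose axes are the tool frame's). Camera axes: x right, y down, z forward; pixel columns grow to the right and rows downward; lengths in m; the calibration is good to about 2 mm. A picture is of the moment at which its call begins: read the wrist's pose just before it. calibration takes no time and is no camera call.
- manip.sign_off(): hands the job in, once; it reports no verdict.
The state is a dict: "clock": time; "joint_pos": joint angles; "dq": joint speeds; "effort": joint torques, N m; "position": TCP position; "orientation": TCP orientation; "ft_force": force on the tool from outside, world axes, zero at the start; "ft_torque": the same for the moment, N m; "finger_gap": finger opening in m.
Only numpy, scipy, OpenCV 4.12 (cv2) and the standard library are available. Lean on these libraries where they do the work, as an engineer would, in place of code of your own. Each camera call takes 0.05 s, during which the arm holds its last target. There are 200 camera calls.

## Working session

There is one attempt and no reset: what is moved stays moved. The work goes in short steps, Python scripts to look and compute and a tool call to move; the robot and the scene stay as the last step left them, time stands still between calls to the robot, and variables do not carry over. Pictures are saved under pics/ and viewed, about 8 in all and at most 12, crops included, and the job is handed in when it is done.

Besides the shell and the picture viewer there is one more tool, called after "Call:" as a command line: name --argument value ..., lists and objects as JSON in quotes. apply_moves: Moves the arm, as the interface text tells. Its arguments: {"type":"object","properties":{"increments":{"type":"string"}},"required":["increments"]}

```bash
mkdir -p pics; ls; python3 - <<'E'
from workcell import manip
import cv2
print(manip.sense())
for n in("top","scene"):
    im=manip.read_camera(n); cv2.imwrite(f"pics/{n}0.png",im[:,:,::-1]); c=manip.calibration(n);print(n,c)
    cv2.imwrite(f"pics/{n}0b.png",cv2.resize(im[:,:,::-1],(800,600),interpolation=cv2.INTER_CUBIC))
print(manip.calibration("wrist"))
E
```

```text
pics
{'clock': 0.0, 'joint_pos': array([-8.65346603e+01,  2.18427546e+01,  7.43860098e+01,  1.88530283e-03,
        8.38580075e+01, -1.23372151e+01]), 'dq': array([-0.01056291,  0.09014398, -0.03862176, -0.10741223, -0.01653023,
        0.14376011]), 'effort': array([ 1.15953011e-03, -4.48458588e+01, -2.31277120e+01, -1.35873570e-04,
        4.77587091e-03,  4.26280707e-06]), 'position': array([ 0.14975107, -0.52888306,  0.21098787]), 'orientation': array([166.42545413,  89.91320784,  92.22780586]), 'ft_force': array([-0.52858578,  0.63480099, -0.0174938 ]), 'ft_torque': array([ 0.0428288 ,  0.00274794, -0.02021059]), 'finger_gap': 0.08497194974461576}
top {'mtx': array([[376.07574407,   0.        , 250.61284973],
       [  0.        , 376.07574407, 195.47680419],
       [  0.        ,   0.        ,   1.        ]]), 'rvec': array([ 2.19458488, -2.1977416 ,  0.08264379]), 'tvec': array([-0.07012905,  0.51220177,  1.34402031])}
scene {'mtx': array([[366.19553158,   0.        , 259.50034862],
       [  0.        , 366.19553158, 192.23488472],
       [  0.        ,   0.        ,   1.        ]]), 'rvec': array([ 0.27687196, -2.81037619,  1.19843223]), 'tvec': array([0.48061642, 0.17667863, 1.32915782])}
{'mtx': array([[302.87645481,   0.        , 253.04921997],
       [  0.        , 302.87645481, 192.59841984],
       [  0.        ,   0.        ,   1.        ]]), 'T_tool_cam': array([[-8.57297774e-04, -3.16505211e-01,  9.48590384e-01,
        -1.62018257e-01],
       [ 2.11598826e-05, -9.48590738e-01, -3.16505310e-01,
         8.05629351e-02],
       [ 9.99999632e-01, -2.51267236e-04,  8.19921941e-04,
         7.19308597e-05],
       [ 0.00000000e+00,  0.00000000e+00,  0.00000000e+00,
         1.00000000e+00]])}
```

View pics/top0b.png

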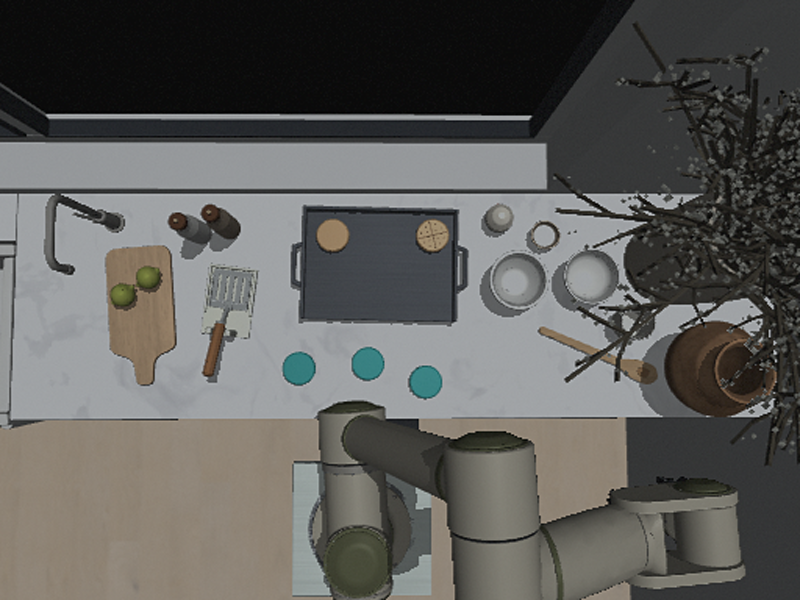

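View pics/scene0b.png

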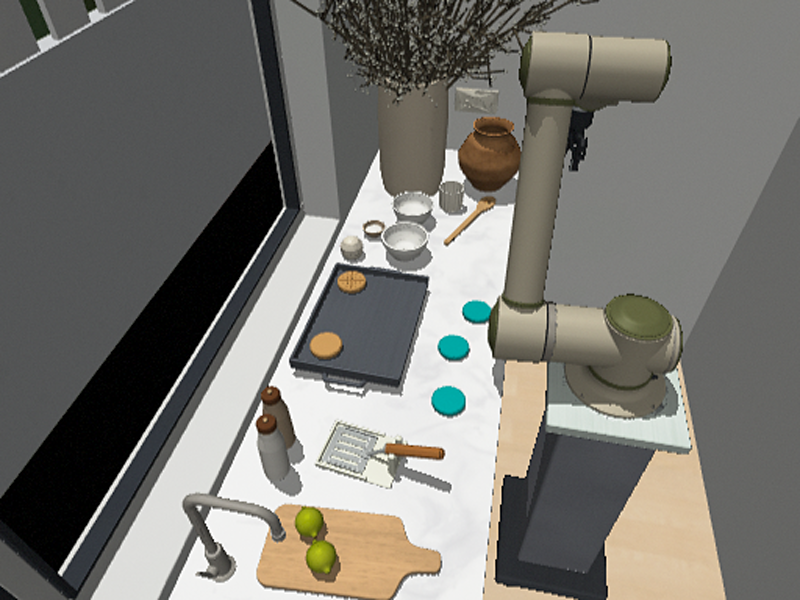

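The top view shows the following (800x600 pixels):
- The plain tan biscuit is at (333,235) in the left half of the griddle, and its scored neighbour is at (432,235).
- Three turquoise discs in front, at (299,368), (368,363) and (425,381), are decoys.
- The turner is on its rest to the left, with the blade at (230,290) and the handle at (213,350).

Next I'll measure.

```bash
cat > h.py <<'E'
import numpy as np, cv2
from scipy.spatial.transform import Rotation as R
from workcell import manip
def campose(n,s=None):
    c=manip.calibration(n)
    if n=="wrist":
        T=np.eye(4);T[:3,:3]=R.from_euler('xyz',s["orientation"],degrees=True).as_matrix();T[:3,3]=s["position"]
        return c["mtx"],T@c["T_tool_cam"]
    T=np.eye(4);T[:3,:3]=cv2.Rodrigues(c["rvec"])[0];T[:3,3]=c["tvec"]
    return c["mtx"],np.linalg.inv(T)
def cast(n,uv,z,s=None):
    K,T=campose(n,s);uv=np.atleast_2d(np.float64(uv))
    d=np.c_[uv,np.ones(len(uv))]@np.linalg.inv(K).T@T[:3,:3].T
    return T[:3,3]+d*((z-T[2,3])/d[:,2])[:,None]
def proj(n,P,s=None):
    K,T=campose(n,s);q=(np.atleast_2d(P)-T[:3,3])@T[:3,:3]@K.T
    return q[:,:2]/q[:,2:]
E
python3 - <<'E'
from h import *
im=cv2.imread("pics/top0.png");hsv=cv2.cvtColor(im,cv2.COLOR_BGR2HSV)
def comps(m,name,z,amin=40,box=None):
    if box: q=np.zeros_like(m);q[box[1]:box[3],box[0]:box[2]]=m[box[1]:box[3],box[0]:box[2]];m=q
    for c in cv2.findContours(m,cv2.RETR_EXTERNAL,cv2.CHAIN_APPROX_NONE)[0]:
        if cv2.contourArea(c)<amin: continue
        r=cv2.minAreaRect(c);b=cv2.boxPoints(r)
        print(name,cv2.contourArea(c),np.round(r[0],1),"ctr",np.round(cast("top",[r[0]],z)[0],4),"\n corners",np.round(cast("top",b,z)[:,:2],3).tolist())
        if len(c)>5 and "oat" in name:
            e=cv2.fitEllipse(c);print(" ell",np.round(cast("top",[e[0]],z)[0],4))
tan=cv2.inRange(hsv,(8,70,80),(25,255,255))
comps(tan,"oat",.045,100,(190,125,310,170))
dark=cv2.inRange(im,(0,0,0),(85,85,85))
comps(dark,"griddle",.048,2000,(180,125,310,212))
red=cv2.inRange(hsv,(0,90,40),(14,255,255))
comps(red,"handle",.078,60,(115,190,165,250))
for p in [(150,190),(140,175),(135,205),(160,180),(155,205)]: print(p,im[p[1],p[0]],hsv[p[1],p[0]])
a=im[160:250,110:180];cv2.imwrite("pics/c1.png",cv2.resize(np.hstack([a]),None,fx=6,fy=6,interpolation=cv2.INTER_CUBIC))
E
```

```text
oat 303.5 [276.5 150. ] ctr [ 0.6729 -0.1632  0.045 ] 
 corners [[0.709, -0.129], [0.709, -0.197], [0.637, -0.197], [0.637, -0.129]]
 ell [ 0.6724 -0.1633  0.045 ]
oat 304.5 [212.5 150. ] ctr [0.6728 0.065  0.045 ] 
 corners [[0.709, 0.099], [0.709, 0.031], [0.637, 0.031], [0.637, 0.099]]
 ell [0.6727 0.0653 0.045 ]
griddle 7406.0 [242.1 168.7] ctr [ 0.6055 -0.0404  0.048 ] 
 corners [[0.481, 0.16], [0.74, 0.157], [0.732, -0.244], [0.472, -0.236]]
handle 172.5 [136.4 223.4] ctr [0.413  0.3211 0.078 ] 
 corners [[0.359, 0.346], [0.473, 0.318], [0.467, 0.296], [0.353, 0.324]]
(150, 190) [136 137 132] [ 84   9 137]
(140, 175) [99 99 94] [90 13 99]
(135, 205) [154 163 159] [ 43  14 163]
(160, 180) [89 87 84] [102  14  89]
(155, 205) [157 163 160] [ 45   9 163]
```

View pics/c1.png

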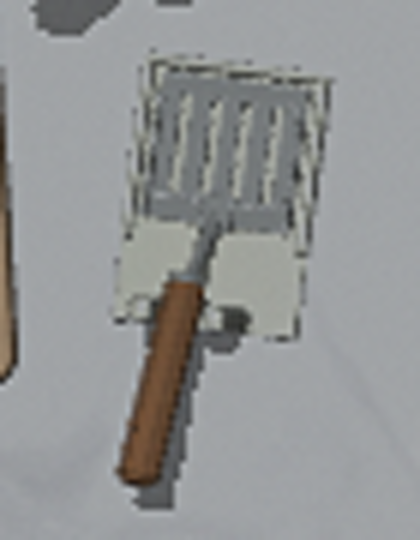

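The crop confirms the turner: slotted steel blade at the top, with the handle running from about (190,285) down to (135,480) in the crop. I'll write a planner that prints rows, and move over to the turner.

```bash
cat >> h.py <<'E'
import json,os
c45=np.sqrt(.5)
def tf(Rm,p): T=np.eye(4);T[:3,:3]=Rm;T[:3,3]=p;return T
def cur(s=None):
    s=s or manip.sense();return tf(R.from_euler('xyz',s["orientation"],degrees=True).as_matrix(),s["position"])
def grip(lean,phi,sgn=1,back=0.0,t=20):
    """turner->tool. lean: body leans to +y by lean deg; phi: body tilted back along the handle; TCP 5mm past axis"""
    t=np.radians(t);h=np.array([-np.cos(t),0,np.sin(t)]);n=np.array([np.sin(t),0,np.cos(t)]);y=np.array([0,1,0.])
    l,f=np.radians(lean),np.radians(phi)
    b=np.cos(l)*n+np.sin(l)*y; z=sgn*(np.cos(l)*y-np.sin(l)*n)
    b=np.cos(f)*b+np.sin(f)*h; x=-b
    return tf(np.c_[x,np.cross(z,x),z],np.array([-.138,0,.0655])+x*(.005-back))
def step(T0,T1,rmax=.14,tmax=4.5,minrows=1,grp=8.54,pr=True):
    rv=R.from_matrix(T0[:3,:3].T@T1[:3,:3]).as_rotvec();d=(T1[:3,3]-T0[:3,3])
    n=int(max(minrows,np.ceil(np.linalg.norm(rv)/rmax-1e-6),np.ceil(np.linalg.norm(d)*100/tmax-1e-6)))
    rows=[]
    for i in range(n):
        Ra=T0[:3,:3]@R.from_rotvec(rv*i/n).as_matrix()
        rows.append(" ".join(f"{v:.3g}" for v in np.r_[np.round(rv/n,4),np.round(Ra.T@d*100/n,3),grp]))
    if pr:
        for i in range(0,n,8): print(f"[{i}]","; ".join(rows[i:i+8]))
    return rows
def log():
    s=manip.sense();L=json.load(open("log.json")) if os.path.exists("log.json") else []
    L.append([s["joint_pos"].tolist(),s["position"].tolist(),s["orientation"].tolist()]);json.dump(L,open("log.json","w"));return s
E
python3 - <<'E'
from h import *
s=log();T=cur(s);print(T.round(3))
W=tf(R.from_euler('z',-12.5,degrees=True).as_matrix(),[.545,.289,.005])
for sg in(1,-1):
  for ph in (0,20):
    G=W@grip(45,ph,sg,.12);print(sg,ph,G.round(3).tolist())
# stage move: keep tool down; via mid, then to view point, yaw toward upright grip sgn options
for sg in(1,-1):
    U=W@grip(0,20,sg);print(sg,np.degrees(R.from_matrix(T[:3,:3].T@U[:3,:3]).as_rotvec()))
A=T.copy();A[:3,3]=[.45,-.25,.28]
step(T,A)
B=A.copy();B[:3,3]=[.40,.25,.28]
step(A,B)
E
```

```text
[[-0.     0.962  0.272  0.15 ]
 [ 0.001  0.272 -0.962 -0.529]
 [-1.     0.    -0.001  0.211]
 [ 0.     0.     0.     1.   ]]
1 0 [[-0.389, -0.917, -0.083, 0.455], [-0.638, 0.203, 0.743, 0.392], [-0.664, 0.342, -0.664, 0.147], [0.0, 0.0, 0.0, 1.0]]
1 20 [[-0.052, -0.995, -0.083, 0.416], [-0.669, -0.027, 0.743, 0.396], [-0.741, 0.094, -0.664, 0.156], [0.0, 0.0, 0.0, 1.0]]
-1 0 [[-0.389, 0.917, 0.083, 0.455], [-0.638, -0.203, -0.743, 0.392], [-0.664, -0.342, 0.664, 0.147], [0.0, 0.0, 0.0, 1.0]]
-1 20 [[-0.052, 0.995, 0.083, 0.416], [-0.669, 0.027, -0.743, 0.396], [-0.741, -0.094, 0.664, 0.156], [0.0, 0.0, 0.0, 1.0]]
1 [-1.51697517e+02 -1.89731449e-03 -1.04171451e-01]
-1 [ 2.83024498e+01 -7.70839553e-02  1.40395957e-03]
[0] 0 0 0 -0.686 3.65 -1.87 8.54; 0 0 0 -0.686 3.65 -1.87 8.54; 0 0 0 -0.686 3.65 -1.87 8.54; 0 0 0 -0.686 3.65 -1.87 8.54; 0 0 0 -0.686 3.65 -1.87 8.54; 0 0 0 -0.686 3.65 -1.87 8.54; 0 0 0 -0.686 3.65 -1.87 8.54; 0 0 0 -0.686 3.65 -1.87 8.54
[8] 0 0 0 -0.686 3.65 -1.87 8.54; 0 0 0 -0.686 3.65 -1.87 8.54
[0] 0 0 0 0.006 0.734 -4.12 8.54; 0 0 0 0.006 0.734 -4.12 8.54; 0 0 0 0.006 0.734 -4.12 8.54; 0 0 0 0.006 0.734 -4.12 8.54; 0 0 0 0.006 0.734 -4.12 8.54; 0 0 0 0.006 0.734 -4.12 8.54; 0 0 0 0.006 0.734 -4.12 8.54; 0 0 0 0.006 0.734 -4.12 8.54
[8] 0 0 0 0.006 0.734 -4.12 8.54; 0 0 0 0.006 0.734 -4.12 8.54; 0 0 0 0.006 0.734 -4.12 8.54; 0 0 0 0.006 0.734 -4.12 8.54
```

Call:
apply_moves --increments "0 0 0 -0.7 3.7 -1.9 8.54; 0 0 0 -0.7 3.7 -1.9 8.54; 0 0 0 -0.7 3.7 -1.9 8.54; 0 0 0 -0.7 3.7 -1.9 8.54; 0 0 0 -0.7 3.7 -1.9 8.54; 0 0 0 -0.7 3.7 -1.9 8.54; 0 0 0 -0.7 3.7 -1.9 8.54; 0 0 0 -0.7 3.7 -1.9 8.54"

```text
clock: 0.9
position: [0.3982, -0.2962, 0.2658]
orientation: [-177.2, 89.5, 108.0]
ft_force: [0.3, 0.4, -0.3]
finger_gap: 0.0856
```

```bash
python3 -c "
from h import *
s=log();print(s['clock'],s['joint_pos'].round(1),s['dq'].round(0),s['position'])"
```

```text
0.9 [-50.5  14.5  76.1   0.2  89.8  24.3] [ 51.   4. -18.   1.  13.  51.] [ 0.39815391 -0.29619785  0.26578022]
```

Call:
apply_moves --increments "0 0 0 0 0.7 -4.9 8.54; 0 0 0 0 0.7 -4.9 8.54; 0 0 0 0 0.7 -4.9 8.54; 0 0 0 0 0.7 -4.9 8.54; 0 0 0 0 0.7 -4.9 8.54; 0 0 0 0 0.7 -4.9 8.54; 0 0 0 0 0.7 -4.9 8.54; 0 0 0 0 0.7 -4.9 8.54"

```text
clock: 1.7
position: [0.3479, 0.1005, 0.268]
orientation: [-175.5, 89.3, 109.6]
ft_force: [1.1, 0.5, -0.0]
finger_gap: 0.0853
```

```bash
python3 -c "
from h import *
s=log();print(s['clock'],s['joint_pos'].round(1),s['dq'].round(0),s['position'])"
```

```text
1.7 [-3.3 -0.2 93.3  0.6 87.1 71.4] [81.  4. -5.  1. -0. 81.] [0.34793058 0.10046453 0.26798067]
```

```bash
python3 - <<'E'
from h import *
T=cur()
W=tf(R.from_euler('z',-12.5,degrees=True).as_matrix(),[.545,.289,.005])
B=W@grip(45,20,-1,.15)
print(B[:3,3]);step(T,B)
E
```

```text
[0.4177986  0.41588627 0.17799847]
[0] 0.0242 -0.0909 -0.0218 1.17 1.88 -3.56 8.54; 0.0242 -0.0909 -0.0218 0.796 1.81 -3.7 8.54; 0.0242 -0.0909 -0.0218 0.416 1.73 -3.79 8.54; 0.0242 -0.0909 -0.0218 0.031 1.64 -3.86 8.54; 0.0242 -0.0909 -0.0218 -0.355 1.55 -3.88 8.54; 0.0242 -0.0909 -0.0218 -0.741 1.44 -3.87 8.54; 0.0242 -0.0909 -0.0218 -1.12 1.33 -3.81 8.54; 0.0242 -0.0909 -0.0218 -1.49 1.21 -3.73 8.54
```

Call:
apply_moves --increments "0.024 -0.1 -0.022 0.8 1.9 -3.6 8.54; 0.024 -0.1 -0.022 0.4 1.8 -3.7 8.54; 0.024 -0.1 -0.022 0.2 1.7 -3.8 8.54; 0.024 -0.1 -0.022 0 1.6 -3.9 8.54; 0.024 -0.1 -0.022 -0.4 1.5 -3.9 8.54; 0.024 -0.1 -0.022 -0.8 1.4 -3.9 8.54; 0.024 -0.1 -0.022 -1.2 1.3 -3.8 8.54; 0.024 -0.09 -0.022 -1.5 1.2 -3.5 8.54"

```text
clock: 2.5
position: [0.4128, 0.4221, 0.1846]
orientation: [-5.6, 43.8, -92.5]
ft_force: [1.6, -0.2, 0.6]
finger_gap: 0.0853
```

```bash
python3 - <<'E'
from h import *
from scipy.optimize import least_squares
s=log();print(s['joint_pos'].round(1),s['dq'].round(0),s['position'],cur(s).round(2).tolist())
im=manip.read_camera("wrist")
s2=manip.sense();json.dump([s2[k].tolist() for k in("position","orientation")],open("w1.json","w"));print(s2['position'])
cv2.imwrite("pics/w1.png",im[:,:,::-1])
L=json.load(open("log.json"))
ry=lambda a:R.from_euler('y',a,degrees=True).as_matrix()
rx=lambda a:R.from_euler('x',a,degrees=True).as_matrix()
rz=lambda a:R.from_euler('z',a,degrees=True).as_matrix()
# orientation structure test: links along z at zero
for q,p,o in L:
    M=R.from_euler('xyz',o,degrees=True).as_matrix()
    for s4 in(1,-1):
      for s6 in (1,-1):
        K=rz(q[0])@ry(q[1]+q[2])@rz(s4*q[3])@ry(q[4])@rz(s6*q[5])
        print(s4,s6,(K.T@M).round(2).tolist())
E
```

```text
[ 46.9  47.5  44.8 -33.4 121.4 124.8] [  24.   73. -102.  -37.   77.    2.] [0.4127524  0.42214911 0.18456966] [[-0.03, 1.0, 0.07, 0.41], [-0.72, 0.02, -0.69, 0.42], [-0.69, -0.07, 0.72, 0.18], [0.0, 0.0, 0.0, 1.0]]
[0.41326156 0.42706639 0.17325865]
1 1 [[0.0, 0.0, -1.0], [0.0, 1.0, 0.0], [1.0, -0.0, 0.0]]
1 -1 [[0.0, 0.42, -0.91], [0.0, 0.91, 0.42], [1.0, -0.0, 0.0]]
-1 1 [[-0.0, -0.0, -1.0], [0.0, 1.0, -0.0], [1.0, -0.0, -0.0]]
-1 -1 [[0.0, 0.42, -0.91], [0.0, 0.91, 0.42], [1.0, -0.0, -0.0]]
1 1 [[-0.0, 0.0, -1.0], [0.0, 1.0, 0.0], [1.0, -0.0, -0.0]]
1 -1 [[-0.0, -0.75, -0.66], [0.0, 0.66, -0.75], [1.0, -0.0, -0.0]]
-1 1 [[0.0, -0.0, -1.0], [0.01, 1.0, -0.0], [1.0, -0.01, 0.0]]
-1 -1 [[-0.0, -0.75, -0.66], [0.01, 0.66, -0.75], [1.0, -0.01, 0.0]]
1 1 [[-0.0, -0.0, -1.0], [0.0, 1.0, -0.0], [1.0, -0.0, -0.0]]
1 -1 [[-0.0, -0.6, 0.8], [-0.0, -0.8, -0.6], [1.0, -0.0, -0.0]]
-1 1 [[0.02, -0.0, -1.0], [0.01, 1.0, -0.0], [1.0, -0.01, 0.02]]
-1 -1 [[-0.02, -0.6, 0.8], [0.01, -0.8, -0.6], [1.0, -0.01, 0.02]]
1 1 [[0.0, 0.0, -1.0], [-0.0, 1.0, 0.0], [1.0, 0.0, 0.0]]
1 -1 [[-0.0, 0.94, 0.35], [-0.0, -0.35, 0.94], [1.0, 0.0, 0.0]]
-1 1 [[-0.8, -0.27, -0.54], [0.23, 0.69, -0.69], [0.56, -0.67, -0.49]]
-1 -1 [[0.49, 0.74, -0.45], [0.67, 0.01, 0.74], [0.56, -0.67, -0.49]]
```

View pics/w1.png

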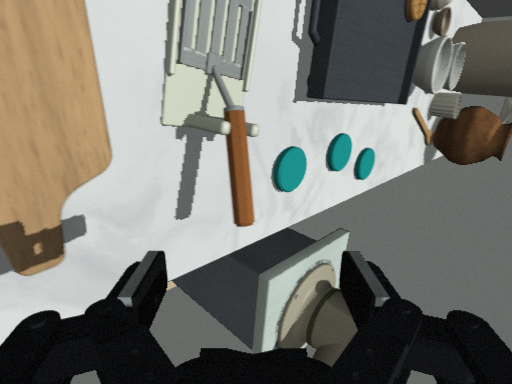

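```bash
cat >> h.py <<'E'
E_=lambda ax,a:R.from_euler(ax,a,degrees=True).as_matrix()
C6=np.array([[0,0,-1],[0,1,0],[1,0,0.]])
def kbasis(q):
    Z=E_('z',q[0]);A=Z@E_('y',q[1]);B=Z@E_('y',q[1]+q[2]);D=B@E_('z',q[3])@E_('y',q[4])
    M=np.c_[Z[:,0],Z[:,1],Z[:,2],A[:,2],B[:,0],B[:,2],D[:,2]]
    return M,D@E_('z',q[5])@C6
def fitkin():
    L=json.load(open("log.json"));A=np.vstack([kbasis(l[0])[0] for l in L]);b=np.concatenate([l[1] for l in L])
    # ridge toward simple prior
    x=np.linalg.lstsq(np.vstack([A,1e-3*np.eye(7)]),np.r_[b,np.zeros(7)],rcond=None)[0]
    return x,np.abs(A@x-b).max()
LO=np.array([-178.18,-50.72,12.68,-81.47,9.98,-165.26]);HI=np.array([178.18,133.34,142.11,261.47,163.14,165.26])
def ik(T,q0,x):
    from scipy.optimize import least_squares
    def f(q):
        M,Rm=kbasis(q);return np.r_[(M@x-T[:3,3])*10,R.from_matrix(Rm.T@T[:3,:3]).as_rotvec()]
    r=least_squares(f,np.clip(q0,LO+1,HI-1),bounds=(LO,HI),x_scale=30);return r.x,np.abs(r.fun).max()
E
python3 - <<'E'
from h import *
x,e=fitkin();print(x.round(4),e)
q=json.load(open("log.json"))[-1][0];s=dict(zip(("joint_pos","position","orientation"),json.load(open("log.json"))[-1]))
W=tf(E_('z',-12.5),[.545,.289,.005])
for lean in(45,):
 for sg in(1,-1):
  for ph in(-10,0,20,35):
    qs=np.array(q,float)
    if sg==1: qs[5]-=180
    out=[]
    G=grip(lean,ph,sg)
    seq=[W@grip(lean,ph,sg,.1),W@G]
    Up=W.copy();Up[2,3]+=.12;seq.append(Up@G)
    for r in(0,0,45,90,100):
        z=.035 if len(seq)<5 else .09
        seq.append(tf(E_('z',-1.3)@E_('x',r),[.601+.07-(.15 if len(seq)==3 else 0),.065,z])@G)
    for Tt in seq:
        qs,er=ik(Tt,qs,x);out.append((qs.round(0).astype(int).tolist(),round(er,3)))
    print(sg,ph);[print("   ",o) for o in out]
for n,f,ss in(("top","pics/top0.png",None),("wrist","pics/w1.png",s)):
    im=cv2.imread(f);hsv=cv2.cvtColor(im,cv2.COLOR_BGR2HSV);m=cv2.inRange(hsv,(3,110,40),(14,255,255))
    b=(115,190,165,250) if n=="top" else (200,90,265,240)
    k=np.zeros_like(m);k[b[1]:b[3],b[0]:b[2]]=m[b[1]:b[3],b[0]:b[2]]
    c=max(cv2.findContours(k,0,1)[0],key=cv2.contourArea);r=cv2.minAreaRect(c);p=cv2.boxPoints(r)
    d=[np.linalg.norm(p[i]-p[(i+1)%4]) for i in range(4)];i=int(np.argmin(d))
    ends=[(p[i]+p[(i+1)%4])/2,(p[(i+2)%4]+p[(i+3)%4])/2];ends.sort(key=lambda v:v[1])
    F=cast(n,ends[0],.050,ss)[0];Bk=cast(n,ends[1],.091,ss)[0];v=F-Bk
    print(n,np.round(ends,1).tolist(),F.round(4),Bk.round(4),"yaw",np.degrees(np.arctan2(v[1],v[0])),"len",np.hypot(v[0],v[1]),"mid",((F+Bk)/2).round(4))
E
```

```text
[1.000e-04 1.175e-01 1.300e-01 5.371e-01 1.029e-01 3.507e-01 2.772e-01] 3.792754380838037e-06
1 -10
    ([33, 59, 33, -18, 139, -57], np.float64(0.0))
    ([32, 54, 56, -15, 122, -52], np.float64(0.0))
    ([32, 47, 50, -18, 134, -57], np.float64(0.0))
    ([15, 38, 89, -34, 96, -68], np.float64(0.0))
    ([12, 48, 64, -38, 107, -79], np.float64(0.0))
    ([-7, 36, 67, -7, 100, -110], np.float64(0.0))
    ([-25, 44, 71, 24, 105, -140], np.float64(0.0))
    ([-27, 47, 71, 29, 108, -145], np.float64(0.0))
1 0
    ([36, 54, 40, -22, 130, -57], np.float64(0.0))
    ([34, 50, 61, -20, 113, -52], np.float64(0.0))
    ([34, 43, 54, -22, 126, -58], np.float64(0.0))
    ([17, 33, 95, -37, 87, -66], np.float64(0.0))
    ([13, 43, 71, -39, 96, -77], np.float64(0.0))
    ([-9, 31, 74, -3, 89, -111], np.float64(0.0))
    ([-28, 40, 78, 29, 97, -142], np.float64(0.0))
    ([-30, 45, 78, 35, 101, -148], np.float64(0.0))
1 20
    ([43, 45, 56, -29, 111, -53], np.float64(0.0))
    ([39, 44, 71, -29, 96, -49], np.float64(0.0))
    ([39, 37, 64, -31, 108, -56], np.float64(0.0))
    ([19, 26, 107, -45, 
[... 1987 characters left out ...]
, -38, 94, 128], np.float64(0.0))
    ([19, 21, 117, -58, 51, 131], np.float64(0.0))
    ([14, 30, 97, -53, 54, 116], np.float64(0.0))
    ([-16, 17, 100, 16, 46, 52], np.float64(0.0))
    ([-39, 34, 103, 57, 72, 14], np.float64(0.0))
    ([-41, 40, 103, 61, 79, 10], np.float64(0.0))
top [[140.39999389648438, 206.89999389648438], [132.1999969482422, 239.8000030517578]] [0.4704 0.3162 0.05  ] [0.3578 0.3307 0.091 ] yaw -7.327919230230313 len 0.11355536023090637 mid [0.4141 0.3235 0.0705]
wrist [[234.10000610351562, 109.9000015258789], [243.8000030517578, 225.39999389648438]] [0.4683 0.3164 0.05  ] [0.3547 0.3332 0.091 ] yaw -8.433675710447433 len 0.11484191877458502 mid [0.4115 0.3248 0.0705]
```

The wrist view (512x384) shows the handle from (234,110) to (244,225). The two views agree: yaw about -8° and grip at about (0.4125, 0.324). The fitted kinematics leave a residual of about 4 µm, and the plan is reachable. I'll approach leaning 45° outward.

```bash
python3 - <<'E'
from h import *
W=tf(E_('z',-8),[.5490,.3048,.005]);json.dump(W.tolist(),open("W.json","w"))
T=cur();B=W@grip(45,10,-1,.07);step(T,B,grp=5)
step(B,W@grip(45,10,-1),tmax=2,grp=5)
E
```

```text
[0] -0.0363 0.037 -0.0641 4.05 0.661 -0.001 5; -0.0363 0.037 -0.0641 4 0.916 0.177 5
[0] 0 0 0 1.75 0 -0 5; 0 0 0 1.75 0 -0 5; 0 0 0 1.75 0 -0 5; 0 0 0 1.75 0 -0 5
```

Call:
apply_moves --increments "-0.036 0.037 -0.064 3 0.7 0 5; -0.036 0.037 -0.064 3 0.9 0.2 5; 0 0 0 0 0 0 5; 0 0 0 0 0 0 5"

```text
clock: 2.95
position: [0.424, 0.385, 0.119]
orientation: [-19.5, 44.9, -104.7]
ft_force: [-0.4, 0.6, -0.3]
finger_gap: 0.0499
```

```bash
python3 - <<'E'
from h import *
W=np.array(json.load(open("W.json")))
s=log();im=manip.read_camera("wrist");cv2.imwrite("pics/w2.png",im[:,:,::-1])
T=cur();print(s['clock'],s['dq'].round(0));step(T,W@grip(45,10,-1),tmax=2.5,grp=5)
v=proj("wrist",(W@np.c_[[[-.082,0,.045],[-.195,0,.086],[.045,.045,0],[.045,-.045,0],[-.045,.045,0],[-.045,-.045,0]],np.ones(6)].T).T[:,:3],s);print(v.round(0).tolist())
for a in v: cv2.circle(im,tuple(int(k) for k in a),3,(255,0,0),1)
cv2.imwrite("pics/w2a.png",im[:,:,::-1])
E
```

```text
2.95 [-2.  1.  1.  0. -1. -0.]
[0] 0.003 0.0022 0.0026 2.08 0.02 0.253 5; 0.003 0.0022 0.0026 2.08 0.016 0.258 5; 0.003 0.0022 0.0026 2.08 0.011 0.262 5; 0.003 0.0022 0.0026 2.08 0.006 0.267 5
[[266.0, 119.0], [264.0, 261.0], [223.0, -106.0], [306.0, -43.0], [197.0, 48.0], [276.0, 70.0]]
```

View pics/w2a.png

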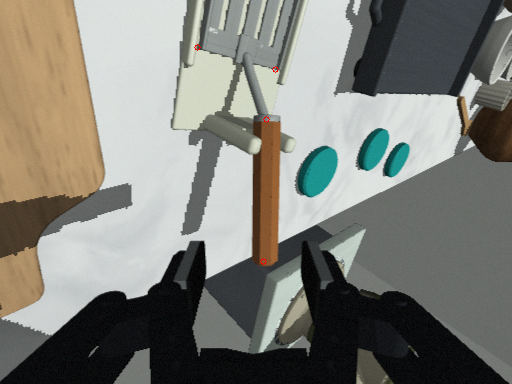

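The reprojected home pose matches: handle ends at (266,119) and (264,261), blade back corners at (197,48) and (276,70). Next I advance and close.

Call:
apply_moves --increments "0.003 0.002 0.003 2.1 0 0.26 5; 0.003 0.002 0.003 2.1 0 0.26 5; 0.003 0.002 0.003 2.1 0 0.26 5; 0.003 0.002 0.003 2.1 0 0.26 5; 0 0 0 0.4 0 0.05 5; 0 0 0 0 0 0 5"

```text
clock: 3.6
position: [0.4098, 0.3197, 0.0677]
orientation: [-17.4, 46.1, -102.9]
ft_force: [-0.1, -0.0, -0.1]
finger_gap: 0.0501
```

```bash
python3 - <<'E'
from h import *
W=np.array(json.load(open("W.json")))
s=manip.sense();print(s['clock'],s['ft_force']);T=cur(s);G=np.linalg.inv(T)@W@grip(45,10,-1);print(G[:3,3]*100,R.from_matrix(G[:3,:3]).as_rotvec())
E
```

```text
3.6 [-0.05685358 -0.02307701 -0.05718829]
[-0.03902763  0.18115246 -0.09457015] [-0.00245598 -0.00478652 -0.01741506]
```

Call:
apply_moves --increments "-0.002 -0.005 -0.017 0 0.18 -0.09 5; 0 0 0 0 0 0 0; 0 0 0 0 0 0 0; 0 0 0 0 0 0 0; 0 0 0 0 0 0 0; 0 0 0 0 0 0 0; 0 0 0 0 0 0 0"

```text
clock: 4.3
position: [0.4127, 0.3237, 0.0687]
orientation: [-18.1, 45.7, -103.8]
ft_force: [0.2, -0.5, 1.3]
finger_gap: 0.0003
```

```bash
python3 - <<'E'
from h import *
W=np.array(json.load(open("W.json")))
s=manip.sense();print(s['clock'],s['ft_force'],s['finger_gap']);T=cur(s);G=np.linalg.inv(T)@W@grip(45,10,-1);print(G[:3,3]*100,R.from_matrix(G[:3,:3]).as_rotvec())
json.dump(T.tolist(),open("home_tool.json","w"))
E
```

```text
4.3 [ 0.22587539 -0.45856838  1.32138763] 0.00034535407229456376
[ 0.352264   -0.08134425  0.09114004] [-0.00118548 -0.00224524 -0.00463531]
```

The fingers closed to 0.3 mm, so they missed the handle. I'll look.

```bash
python3 - <<'E'
from h import *
for n in("wrist","scene"):
    im=manip.read_camera(n);cv2.imwrite(f"pics/{n}3.png",im[:,:,::-1])
    if n=="scene": sc=im[240:340,180:310]
cv2.imwrite("pics/m3.png",np.hstack([im0:=cv2.imread("pics/wrist3.png")[:,100:420],cv2.resize(sc,(480,384),interpolation=cv2.INTER_CUBIC)[:,:,::-1]]))
s=manip.sense();print(s['effort'].round(1))
E
```

```text
[  0.  -60.6 -17.9  -1.1   1.6  -0. ]
```

View pics/m3.png

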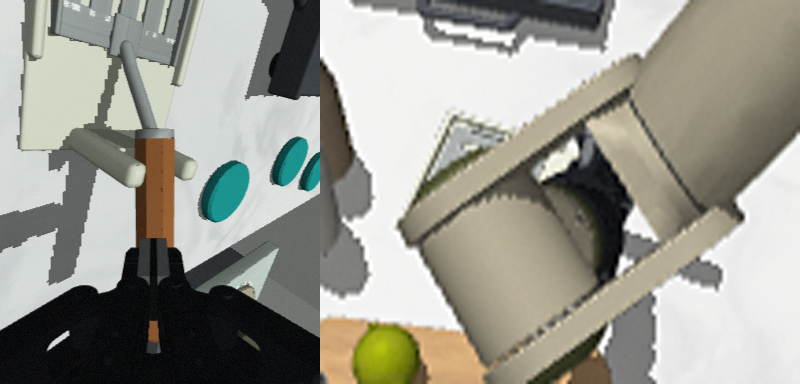

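```bash
python3 - <<'E'
from h import *
W=np.array(json.load(open("W.json")));s=manip.sense()
P=[[-.082,0,.045],[-.195,0,.086],[-.045,.045,0],[-.045,-.045,0],[-.138,0,.0655]]
v=proj("wrist",(W@np.c_[P,np.ones(5)].T).T[:,:3],s)
T=cur(s);t=proj("wrist",[(T@np.r_[q,1])[:3] for q in([0,0,0],[.014,0,0],[-.005,.011,0],[-.005,-.011,0])],s)
print(v.round(0).tolist(),t.round(0).tolist(),s['position'])
im=cv2.imread("pics/wrist3.png")
for a in v: cv2.circle(im,tuple(int(k) for k in a),3,(0,0,255),1)
for a in t: cv2.circle(im,tuple(int(k) for k in a),3,(0,255,255),1)
cv2.imwrite("pics/w3a.png",cv2.resize(im[:,150:380],None,fx=1.5,fy=1.5,interpolation=cv2.INTER_CUBIC))
E
```

```text
[[254.0, 135.0], [254.0, 333.0], [149.0, 32.0], [269.0, 66.0], [255.0, 238.0]] [[253.0, 236.0], [253.0, 226.0], [253.0, 222.0], [253.0, 256.0]] [0.41274433 0.32362051 0.06868553]
```

View pics/w3a.png

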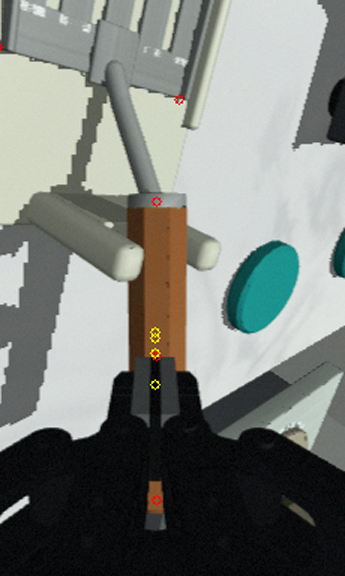

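The reprojection still matches the turner, so it has not moved. The pads appear about 2 to 4 cm short of the nominal tip, so they closed above the handle. I'll open, advance further along the tool axis while watching force, and close again.

Call:
apply_moves --increments "0 0 0 0 0 0 5; 0 0 0 0 0 0 5; 0 0 0 0 0 0 5; 0 0 0 0 0 0 5"

```text
clock: 4.8
position: [0.4127, 0.3236, 0.0687]
orientation: [-18.2, 45.7, -103.9]
ft_force: [1.0, 0.6, -0.7]
finger_gap: 0.0501
```

```bash
python3 - <<'E'
from h import *
W=np.array(json.load(open("W.json")));s=manip.sense();T=cur(s)
print(s['clock'],s['finger_gap'],s['ft_force']);G=np.linalg.inv(T)@W@grip(45,10,-1);print(G[:3,3]*100)
im=manip.read_camera("wrist");cv2.imwrite("pics/w4.png",im[150:384,100:410,::-1])
cv2.imwrite("pics/w4.png",cv2.resize(im[150:384,100:410,::-1],None,fx=2.2,fy=2.2,interpolation=cv2.INTER_CUBIC))
E
```

```text
4.8 0.0500861921996317 [ 0.97528806  0.58525046 -0.74775893]
[ 0.34527302 -0.07789666  0.08354416]
```

View pics/w4.png

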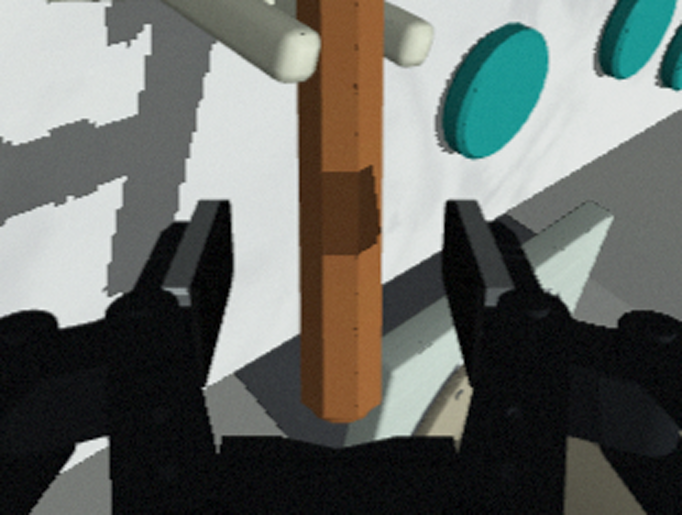

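The crop shows open pads either side of the handle, with inner tips at about (232,200) and (445,200) and a pad shadow on the handle at (345,210). Both the image scale and the row put the tips about 23 mm behind the TCP. I need to advance about 36 mm.

Call:
apply_moves --increments "0 0 0 0.9 0 0 5; 0 0 0 0.9 0 0 5; 0 0 0 0.9 0 0 5; 0 0 0 0 0 0 5"

```text
clock: 5.25
position: [0.4074, 0.3032, 0.0473]
orientation: [-18.2, 45.7, -103.9]
ft_force: [0.9, -0.7, -0.3]
finger_gap: 0.0499
```

```bash
python3 - <<'E'
from h import *
W=np.array(json.load(open("W.json")));s=manip.sense();T=cur(s)
print(s['clock'],s['finger_gap'],s['ft_force']);G=np.linalg.inv(T)@W@grip(45,10,-1);print(G[:3,3]*100,R.from_matrix(G[:3,:3]).as_rotvec())
E
```

```text
5.25 0.04991381377579895 [ 0.93092736 -0.7484572  -0.27013267]
[-2.65239522 -0.05252147  0.08271211] [-0.00078874 -0.00157775 -0.00356361]
```

Call:
apply_moves --increments "0 0 0 0.6 -0.05 0.08 5; 0 0 0 0.1 0 0 5; 0 0 0 0 0 0 2.6; 0 0 0 0 0 0 1; 0 0 0 0 0 0 0; 0 0 0 0 0 0 0; 0 0 0 0 0 0 0"

```text
clock: 5.95
position: [0.4061, 0.2975, 0.0427]
orientation: [-18.2, 45.7, -103.9]
ft_force: [0.4, -0.7, -0.2]
finger_gap: 0.0212
```

```bash
python3 - <<'E'
from h import *
W=np.array(json.load(open("W.json")));s=manip.sense();T=cur(s)
print(s['clock'],s['finger_gap'],s['ft_force']);G=np.linalg.inv(T)@W@grip(45,10,-1);print(G[:3,3]*100,R.from_matrix(G[:3,:3]).as_rotvec())
json.dump(T.tolist(),open("home_tool.json","w"))
E
```

```text
5.95 0.021244555160431135 [ 0.43761901 -0.69282284 -0.19137333]
[-3.39150567 -0.02423669 -0.01117307] [-0.00119336 -0.00191931 -0.00398829]
```

Gripped: 21.2 mm opening on the flats. Now lift, then carry over the griddle.

```bash
cat >> h.py <<'E'
W0=np.array(json.load(open("W.json"))) if os.path.exists("W.json") else None
def rel():  # turner->tool
    return np.linalg.inv(W0)@np.array(json.load(open("home_tool.json")))
def turner(s=None): return cur(s)@np.linalg.inv(rel())
def tp(x,y,z,yaw=-1.3,roll=0,pitch=0):  # turner pose in world, roll about own x (+ = left up -> toward -y down?), pitch + = nose down
    return tf(E_('z',yaw)@E_('x',roll)@E_('y',pitch),[x,y,z])
def go(Tt,**k): return step(cur(),Tt@rel(),grp=0,**k)
def show(s=None):
    s=s or manip.sense();T=turner(s);print(round(s['clock'],2),"turner",T[:3,3].round(4),"ypr",R.from_matrix(T[:3,:3]).as_euler('ZXY',degrees=True).round(2),"F",s['ft_force'].round(1),"gap",round(s['finger_gap'],4),"q",s['joint_pos'].round(0))
E
python3 - <<'E'
from h import *
x,e=fitkin();q=manip.sense()['joint_pos']
A=W0.copy();A[2,3]+=.12
seq=[A,tp(.55,.066,.125),tp(.56,.066,.032)]+[tp(.655,.066,.035)]+[tp(.645,.066+.03*np.sin(np.radians(r)),.055+.045*np.sin(np.radians(r)),roll=r) for r in(0,30,60,90,105)]
for T in seq: q,er=ik(T@rel(),q,x);print(q.round(0),round(er,3))
step(cur(),A@rel(),grp=0,tmax=3)
step(A@rel(),seq[1]@rel(),grp=0)
E
```

```text
[ 37.  39.  65. -28. 110. 121.] 0.0
[ 15.  24.  95. -41.  83. 107.] 0.0
[ 14.  33.  99. -43.  73. 115.] 0.0
[ 12.  39.  84. -42.  79. 108.] 0.0
[ 12.  37.  85. -42.  80. 107.] 0.0
[ -1.  28.  87. -15.  70.  83.] 0.0
[-16.  27.  90.  15.  71.  55.] 0.0
[-27.  36.  93.  38.  82.  32.] 0.0
[-31.  43.  93.  46.  89.  23.] 0.0
[0] 0 0 -0 -2.15 -0.653 1.99 0; 0 0 -0 -2.15 -0.653 1.99 0; 0 0 -0 -2.15 -0.653 1.99 0; 0 0 -0 -2.15 -0.653 1.99 0
[0] -0.014 -0.0042 0.0129 2.88 0.094 3.14 0; -0.014 -0.0042 0.0129 2.89 0.013 3.12 0; -0.014 -0.0042 0.0129 2.9 -0.068 3.11 0; -0.014 -0.0042 0.0129 2.92 -0.149 3.1 0; -0.014 -0.0042 0.0129 2.93 -0.23 3.08 0; -0.014 -0.0042 0.0129 2.94 -0.311 3.07 0
```

Call:
apply_moves --increments "0 0 0 -1 -0.3 1 0; 0 0 0 -2.2 -0.65 2 0; 0 0 0 -2.2 -0.65 2 0; 0 0 0 -2.2 -0.65 2 0; 0 0 0 -1.6 -0.5 1.5 0; 0 0 0 0 0 0 0"

```text
clock: 6.55
position: [0.4058, 0.2979, 0.1792]
orientation: [-18.4, 45.8, -104.0]
ft_force: [-0.2, 0.4, -1.2]
finger_gap: 0.0208
```

```bash
python3 - <<'E'
from h import *
show();go(tp(.55,.066,.115),tmax=3.5)
E
```

```text
6.55 turner [0.5487 0.3052 0.1413] ypr [-8.    0.11  0.11] F [-0.2  0.4 -1.2] gap 0.0208 q [ 37.  38.  64. -28. 112. 120.]
[0] -0.0103 -0.0035 0.0098 2.39 0.145 2.14 0; -0.0103 -0.0035 0.0098 2.4 0.099 2.13 0; -0.0103 -0.0035 0.0098 2.41 0.054 2.13 0; -0.0103 -0.0035 0.0098 2.42 0.008 2.12 0; -0.0103 -0.0035 0.0098 2.42 -0.037 2.11 0; -0.0103 -0.0035 0.0098 2.43 -0.083 2.1 0; -0.0103 -0.0035 0.0098 2.44 -0.128 2.09 0; -0.0103 -0.0035 0.0098 2.44 -0.174 2.08 0
```

Call:
apply_moves --increments "-0.01 -0.004 0.01 2.4 0.15 2.1 0; -0.01 -0.004 0.01 2.4 0.1 2.1 0; -0.01 -0.004 0.01 2.4 0.05 2.1 0; -0.01 -0.004 0.01 2.4 0 2.1 0; -0.01 -0.004 0.01 2.4 0 2.1 0; -0.01 -0.004 0.01 2.4 -0.1 2.1 0; -0.01 -0.004 0.01 2.4 -0.1 2.1 0; -0.01 -0.004 0.01 2.4 -0.2 2.1 0"

```text
clock: 7.35
position: [0.4067, 0.0377, 0.1469]
orientation: [-18.5, 45.7, -96.8]
ft_force: [0.4, -0.3, -2.4]
finger_gap: 0.0209
```

```bash
python3 - <<'E'
from h import *
show();go(tp(.555,.066,.045),tmax=2)
E
```

```text
7.35 turner [0.5474 0.0632 0.1086] ypr [-0.65 -0.02  0.25] F [ 0.4 -0.3 -2.4] gap 0.0209 q [ 14.  25.  96. -41.  81. 108.]
[0] 0.0028 0.0006 -0.0011 1.06 0.543 -1.1 0; 0.0028 0.0006 -0.0011 1.06 0.542 -1.1 0; 0.0028 0.0006 -0.0011 1.06 0.54 -1.1 0; 0.0028 0.0006 -0.0011 1.06 0.538 -1.1 0
```

Lower to about 15 mm above the plate, then look.

Call:
apply_moves --increments "0.003 0 -0.001 1.06 0.54 -1.1 0; 0.003 0 -0.001 1.06 0.54 -1.1 0; 0.003 0 -0.001 1.06 0.54 -1.1 0; 0.003 0 -0.001 1 0.5 -1.1 0; 0 0 0 0 0 0 0"

```text
clock: 7.85
position: [0.4097, 0.0385, 0.0786]
orientation: [-18.6, 45.6, -97.9]
ft_force: [0.4, -1.1, -2.1]
finger_gap: 0.0207
```

```bash
python3 - <<'E'
from h import *
s=manip.sense();show(s);im=manip.read_camera("wrist");cv2.imwrite("pics/w5raw.png",im[:,:,::-1])
json.dump([s["position"].tolist(),s["orientation"].tolist()],open("w5.json","w"))
tm=manip.read_camera("top");cv2.imwrite("pics/top5.png",tm[:,:,::-1])
T=turner(s);P=[[.045,.045,0],[.045,-.045,0],[-.045,.045,0],[-.045,-.045,0],[.045,0,0],[-.082,0,.045]]
v=proj("wrist",(T@np.c_[P,np.ones(6)].T).T[:,:3],s);print(v.round(0).tolist())
o=proj("wrist",[[.6727+.038*np.cos(a),.0653+.038*np.sin(a),.045] for a in np.linspace(0,6.2,12)],s)
for a in v: cv2.circle(im,tuple(int(k) for k in a),3,(255,0,0),1)
for a in o: cv2.circle(im,tuple(int(k) for k in a),2,(0,255,0),1)
cv2.imwrite("pics/w5.png",cv2.resize(im[:270,:,::-1],(800,422),interpolation=cv2.INTER_CUBIC))
E
```

```text
7.85 turner [0.5508 0.0614 0.0402] ypr [-1.68 -0.06  0.3 ] F [ 0.4 -1.1 -2.1] gap 0.0207 q [ 14.  32.  99. -42.  74. 115.]
[[137.0, -360.0], [320.0, -139.0], [114.0, 12.0], [271.0, 60.0], [254.0, -219.0], [253.0, 145.0]]
```

View pics/w5.png

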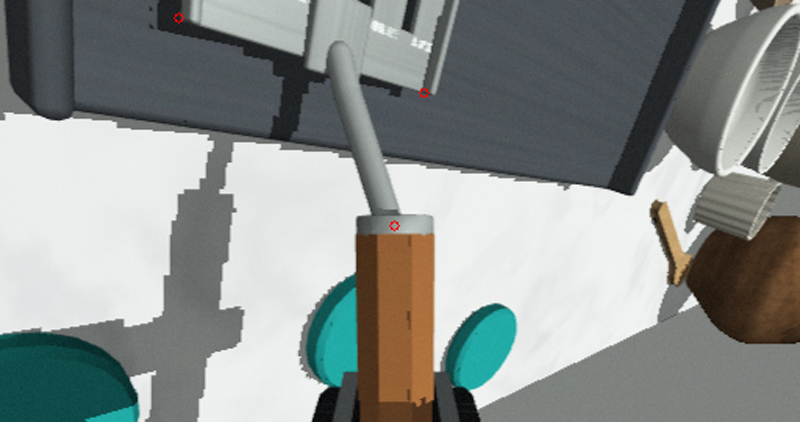

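The wrist view shows the blade's back corners where predicted ((178,17) and (424,92) at 800-wide scale) and the griddle's front edge, but the oatcake is out of frame. I'll check blade against oatcake in the top view.

```bash
python3 - <<'E'
from h import *
g=cv2.cvtColor(cv2.imread("pics/top0.png"),cv2.COLOR_BGR2GRAY).astype(float)
def edge(cols,r0,r1,rising):
    P=[]
    for c in cols:
        p=g[r0:r1,c];i=np.where((p[:-1]<100)&(p[1:]>=100) if rising else (p[:-1]>=100)&(p[1:]<100))[0]
        if len(i): k=i[-1] if rising else i[0];P.append((c,r0+k+(100-p[k])/(p[k+1]-p[k])))
    return np.array(P)
F=edge(range(200,285,1),195,215,True);
f=np.polyfit(F[:,0],F[:,1],1);r=F[:,1]-np.polyval(f,F[:,0]);F=F[abs(r)<.6]
w=cast("top",F,.030);k=np.polyfit(w[:,1],w[:,0],1);print("front edge n",len(F),"x(y)=",k,"yaw deg",-np.degrees(np.arctan(k[0])),"x at y=-.04",np.polyval(k,-.04))
s=dict(zip(("position","orientation"),json.load(open("w5.json"))))
gw=cv2.cvtColor(cv2.imread("pics/w5raw.png"),cv2.COLOR_BGR2GRAY).astype(float);P=[]
for c in list(range(60,170,3))+list(range(265,390,3)):
    p=gw[60:130,c];i=np.where((p[:-1]<140)&(p[1:]>=140))[0]
    if len(i): P.append((c,60+i[-1]))
P=np.array(P);
for _ in range(3):
    f=np.polyfit(P[:,0],P[:,1],1);P=P[abs(P[:,1]-np.polyval(f,P[:,0]))<3]
w=cast("wrist",P,.0,s);k=np.polyfit(w[:,1],w[:,0],1);print("wrist n",len(P),"yaw",-np.degrees(np.arctan(k[0])),np.polyval(k,-.04),[round(np.polyval(np.polyfit(*cast("wrist",P,.03,s)[:,[1,0]].T,1),-.04),4)])
im=cv2.imread("pics/top5.png");T=turner(s)
P=[[.045,.045,0],[.045,-.045,0],[-.045,-.045,0],[-.045,.045,0]]
v=proj("top",(T@np.c_[P,np.ones(4)].T).T[:,:3]);o=proj("top",[[.6727+.038*np.cos(a),.0653+.038*np.sin(a),.045] for a in np.linspace(0,6.2,16)])
x0,y0,z=185,125,7;c=cv2.resize(im[y0:y0+85,x0:x0+110],None,fx=z,fy=z,interpolation=cv2.INTER_CUBIC)
fx=lambda a:tuple(int(k) for k in (np.array(a)+.5-[x0,y0])*z)
for a in v: cv2.circle(c,fx(a),3,(0,0,255),1)
for a in o: cv2.circle(c,fx(a),2,(0,255,0),1)
cv2.imwrite("pics/c5.png",c)
E
```

```text
front edge n 77 x(y)= [0.02649922 0.47383807] yaw deg -1.517938495432232 x at y=-.04 0.4727781035045934
wrist n 69 yaw -1.0286418957563952 0.470854110890947 [np.float64(0.4758)]
```

View pics/c5.png

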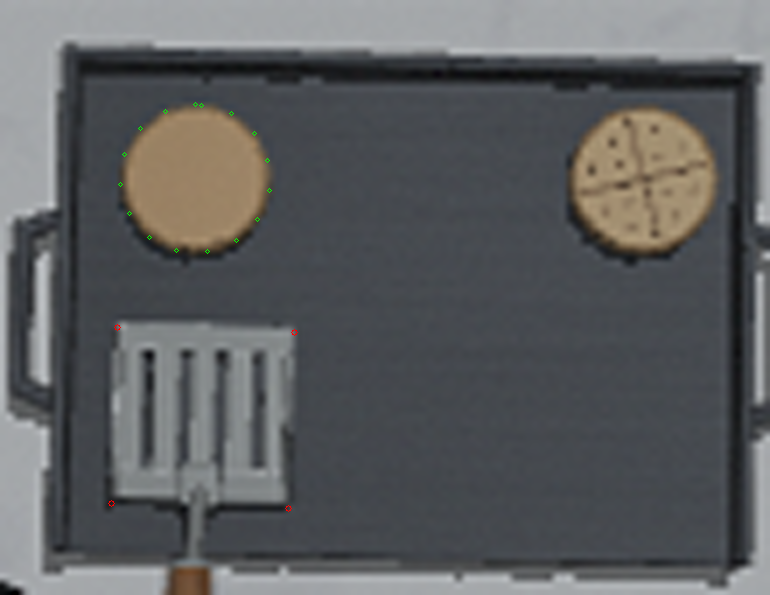

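The top crop shows the predicted blade corners (red) and oatcake rim (green) within about 2 mm of what is seen. Blade and oatcake are laterally aligned. Griddle yaw is about -1.4° and the back guard is at x≈0.727. Next I lower onto the plate with the nose 2° down.

```bash
python3 - <<'E'
from h import *
show();go(tp(.565,.0679,.0325,yaw=-1.4,pitch=2),minrows=2)
E
```

```text
7.95 turner [0.5516 0.0616 0.0421] ypr [-1.65 -0.05  0.14] F [ 0.2 -0.8 -2.3] gap 0.0209 q [ 14.  32.  99. -42.  74. 115.]
[0] -0.0129 0.0019 -0.0099 -0.081 0.803 -0.208 0; -0.0129 0.0019 -0.0099 -0.089 0.804 -0.198 0
```

Call:
apply_moves --increments "-0.013 0.002 -0.01 -0.08 0.8 -0.2 0; -0.013 0.002 -0.01 -0.09 0.8 -0.2 0; 0 0 0 0 0 0 0"

```text
clock: 8.25
position: [0.4271, 0.0449, 0.0763]
orientation: [-21.0, 45.6, -99.3]
ft_force: [0.3, -0.3, -1.6]
finger_gap: 0.0207
```

```bash
python3 - <<'E'
from h import *
show();go(tp(.57,.0678,.0315,yaw=-1.4,pitch=2),minrows=2)
E
```

```text
8.25 turner [0.5668 0.0688 0.0337] ypr [-1.35  0.08  2.01] F [ 0.3 -0.3 -1.6] gap 0.0207 q [ 14.  34.  96. -41.  76. 112.]
[0] 0.0005 -0.0006 -0.0004 0.089 0.176 -0.006 0; 0.0005 -0.0006 -0.0004 0.089 0.176 -0.006 0
```

Call:
apply_moves --increments "0 0 0 0.16 0.1 -0.1 0; 0 0 0 0.11 0.03 -0.1 0; 0 0 0 0 0 0 0"

```text
clock: 8.55
position: [0.428, 0.0446, 0.0729]
orientation: [-20.9, 45.5, -99.2]
ft_force: [0.1, -0.4, -1.7]
finger_gap: 0.0208
```

```bash
python3 - <<'E'
from h import *
show()
E
```

```text
8.55 turner [0.5678 0.0684 0.0306] ypr [-1.36  0.06  1.93] F [ 0.1 -0.4 -1.7] gap 0.0208 q [ 14.  34.  96. -42.  76. 113.]
```

Call:
apply_moves --increments "0 0 0 0.07 0.02 -0.07 0; 0 0 0 0.07 0.02 -0.07 0"

```text
clock: 8.75
position: [0.4274, 0.0445, 0.0714]
orientation: [-20.9, 45.5, -99.2]
ft_force: [-2.1, -0.2, 2.2]
finger_gap: 0.0212
```

```bash
python3 - <<'E'
from h import *
show();go(tp(.685,.065,.0305,yaw=-1.4,pitch=2),tmax=1.2)
E
```

```text
8.75 turner [0.5673 0.0681 0.029 ] ypr [-1.41  0.02  1.91] F [-2.1 -0.2  2.2] gap 0.0212 q [ 14.  34.  96. -42.  76. 113.]
[0] -0.0001 -0 -0.0001 -0.123 1.13 0.322 0; -0.0001 -0 -0.0001 -0.123 1.13 0.322 0; -0.0001 -0 -0.0001 -0.123 1.13 0.322 0; -0.0001 -0 -0.0001 -0.123 1.13 0.323 0; -0.0001 -0 -0.0001 -0.123 1.13 0.323 0; -0.0001 -0 -0.0001 -0.123 1.13 0.323 0; -0.0001 -0 -0.0001 -0.123 1.13 0.323 0; -0.0001 -0 -0.0001 -0.124 1.13 0.323 0
[8] -0.0001 -0 -0.0001 -0.124 1.13 0.323 0; -0.0001 -0 -0.0001 -0.124 1.13 0.323 0
```

Call:
apply_moves --increments "0 0 0 -0.06 0.72 0.2 0; 0 0 0 -0.06 0.72 0.2 0; 0 0 0 -0.06 0.72 0.2 0; 0 0 0 -0.06 0.72 0.2 0; 0 0 0 -0.06 0.72 0.2 0; 0 0 0 -0.06 0.72 0.2 0"

```text
clock: 9.35
position: [0.4753, 0.0424, 0.0715]
orientation: [-20.9, 45.4, -99.3]
ft_force: [-1.9, 1.3, 1.8]
finger_gap: 0.0211
```

```bash
python3 - <<'E'
from h import *
show();go(tp(.685,.065,.029,yaw=-1.4,pitch=2),tmax=.8)
E
```

```text
9.35 turner [0.6151 0.0659 0.029 ] ypr [-1.45 -0.04  1.96] F [-1.9  1.3  1.8] gap 0.0211 q [ 13.  37.  89. -42.  78. 109.]
[0] -0.0001 0.0001 0 -0.081 0.747 0.2 0; -0.0001 0.0001 0 -0.081 0.747 0.2 0; -0.0001 0.0001 0 -0.081 0.747 0.2 0; -0.0001 0.0001 0 -0.081 0.747 0.2 0; -0.0001 0.0001 0 -0.081 0.747 0.2 0; -0.0001 0.0001 0 -0.081 0.747 0.2 0; -0.0001 0.0001 0 -0.081 0.747 0.2 0; -0.0001 0.0001 0 -0.081 0.747 0.2 0
[8] -0.0001 0.0001 0 -0.081 0.747 0.2 0
```

Call:
apply_moves --increments "0 0 0 -0.08 0.75 0.2 0; 0 0 0 -0.08 0.75 0.2 0; 0 0 0 -0.08 0.75 0.2 0; 0 0 0 -0.08 0.75 0.2 0"

```text
clock: 9.75
position: [0.5093, 0.0417, 0.0715]
orientation: [-21.0, 45.4, -99.4]
ft_force: [-3.5, 1.2, 2.4]
finger_gap: 0.0209
```

```bash
cat > oat.py <<'E'
from h import *
def oat(n="x"):
    im=cv2.cvtColor(manip.read_camera("top"),cv2.COLOR_RGB2BGR);cv2.imwrite(f"pics/top_{n}.png",im)
    m=cv2.inRange(cv2.cvtColor(im,cv2.COLOR_BGR2HSV),(8,70,80),(25,255,255))
    k=np.zeros_like(m);k[125:212,180:312]=m[125:212,180:312]
    for c in cv2.findContours(k,0,1)[0]:
        if cv2.contourArea(c)>60: 
            r=cv2.minAreaRect(c);print("oat",cv2.contourArea(c),cast("top",[r[0]],.045)[0].round(4),np.round(r[1],1))
E
python3 - <<'E'
from oat import *
show();oat("a");go(tp(.685,.065,.029,yaw=-1.4,pitch=2),tmax=.8)
E
```

```text
9.75 turner [0.6491 0.0651 0.0289] ypr [-1.48 -0.06  1.98] F [-3.5  1.2  2.4] gap 0.0209 q [ 12.  39.  84. -42.  80. 106.]
oat 306.0 [ 0.6729 -0.1632  0.045 ] [20. 19.]
oat 302.5 [0.6926 0.0651 0.045 ] [19. 19.]
[0] -0.0004 0.0001 -0.0001 -0.076 0.668 0.175 0; -0.0004 0.0001 -0.0001 -0.076 0.668 0.175 0; -0.0004 0.0001 -0.0001 -0.076 0.667 0.176 0; -0.0004 0.0001 -0.0001 -0.076 0.667 0.176 0; -0.0004 0.0001 -0.0001 -0.076 0.667 0.176 0
```

Call:
apply_moves --increments "0 0 0 -0.08 0.7 0.19 0; 0 0 0 -0.08 0.7 0.19 0; 0 0 0 -0.08 0.7 0.19 0; 0 0 0 -0.06 0.6 0.16 0"

```text
clock: 10.2
position: [0.5399, 0.0411, 0.0716]
orientation: [-21.0, 45.4, -99.4]
ft_force: [-4.9, -0.1, 1.9]
finger_gap: 0.0208
```

```bash
python3 - <<'E'
from oat import *
show();oat("b")
im=cv2.imread("pics/top_b.png");cv2.imwrite("pics/c6.png",cv2.resize(im[125:215,180:310],None,fx=6,fy=6,interpolation=cv2.INTER_CUBIC))
E
```

```text
10.2 turner [0.6796 0.0645 0.029 ] ypr [-1.5  -0.08  2.01] F [-4.9 -0.1  1.9] gap 0.0208 q [ 11.  41.  79. -42.  82. 104.]
oat 60.5 [0.521  0.0747 0.045 ] [ 5.9 13.2]
oat 306.0 [ 0.6729 -0.1615  0.045 ] [20. 20.]
oat 305.5 [0.6926 0.0651 0.045 ] [19.8 19.8]
```

View pics/c6.png

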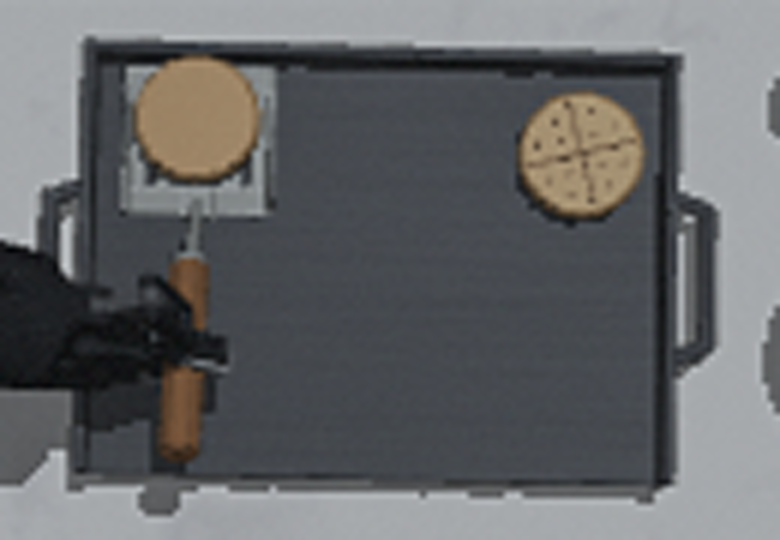

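The oatcake sits on the blade between the lips, with its centre at crop pixel (197,118) and about 5 mm of overhang at the front. The neighbour is untouched. Next I level, back off the guard and lift slightly.

```bash
python3 - <<'E'
from h import *
A=tp(.672,.0648,.0335,yaw=-1.4,pitch=-.5);go(A,minrows=4)
step(A@rel(),tp(.652,.066,.042,yaw=-1.4,pitch=-1)@rel(),grp=0,minrows=5)
E
```

```text
[0] 0.0071 -0.0012 0.0079 0.056 -0.237 -0.091 0; 0.0071 -0.0012 0.0079 0.054 -0.238 -0.089 0; 0.0071 -0.0012 0.0079 0.052 -0.239 -0.088 0; 0.0071 -0.0012 0.0079 0.05 -0.24 -0.086 0
[0] 0.0012 -0.0002 0.0012 -0.087 -0.423 -0.009 0; 0.0012 -0.0002 0.0012 -0.088 -0.423 -0.008 0; 0.0012 -0.0002 0.0012 -0.089 -0.423 -0.008 0; 0.0012 -0.0002 0.0012 -0.089 -0.423 -0.007 0; 0.0012 -0.0002 0.0012 -0.09 -0.423 -0.007 0
```

Call:
apply_moves --increments "0.007 -0.001 0.008 0.05 -0.24 -0.09 0; 0.007 -0.001 0.008 0.05 -0.24 -0.09 0; 0.007 -0.001 0.008 0.05 -0.24 -0.09 0; 0.007 -0.001 0.008 0.05 -0.24 -0.09 0; 0 0 0 0 0 0 0"

```text
clock: 10.75
position: [0.5297, 0.0417, 0.0681]
orientation: [-17.3, 46.0, -96.5]
ft_force: [-0.3, -0.1, -2.8]
finger_gap: 0.0209
```

```bash
python3 - <<'E'
from oat import *
show();oat("c");go(tp(.652,.066,.043,yaw=-1.4,pitch=-1),minrows=5)
E
```

```text
10.75 turner [0.6712 0.0659 0.032 ] ypr [-1.23  0.2  -0.63] F [-0.3 -0.1 -2.8] gap 0.0209 q [ 12.  40.  82. -42.  78. 108.]
oat 307.0 [ 0.6729 -0.1615  0.045 ] [20. 20.]
oat 310.5 [0.6818 0.0651 0.045 ] [19.8 19.8]
[0] 0.0014 -0.0007 0.0003 -0.122 -0.425 0.039 0; 0.0014 -0.0007 0.0003 -0.123 -0.425 0.039 0; 0.0014 -0.0007 0.0003 -0.123 -0.425 0.04 0; 0.0014 -0.0007 0.0003 -0.123 -0.425 0.041 0; 0.0014 -0.0007 0.0003 -0.123 -0.424 0.041 0
```

Fz rose to -2.8 N, so the load is carried, and the oatcake moves back with the blade.

Call:
apply_moves --increments "0.001 -0.001 0 -0.12 -0.42 0.04 0; 0.001 -0.001 0 -0.12 -0.42 0.04 0; 0.001 -0.001 0 -0.12 -0.42 0.04 0; 0.001 -0.001 0 -0.12 -0.42 0.04 0; 0.001 -0.001 0 -0.12 -0.42 0.04 0; 0 0 0 0 0 0 0"

```text
clock: 11.4
position: [0.5086, 0.0424, 0.0792]
orientation: [-16.9, 45.7, -96.3]
ft_force: [-0.1, -0.2, -2.4]
finger_gap: 0.0206
```

```bash
cat >> h.py <<'E'
def rollpose(r,x=.652,y0=.067,y1=.078,c=.042,pitch=-1):
    a=np.radians(r);return tp(x,y0+(y1-y0)*min(1,r/90),c+.045*np.sin(a),yaw=-1.4,roll=r,pitch=pitch)
def rollrows(r0,r1,n,**k):
    Ts=[cur()]+[rollpose(r,**k)@rel() for r in np.linspace(r0,r1,n+1)[1:]];rows=[]
    for a,b in zip(Ts,Ts[1:]): rows+=step(a,b,grp=0,pr=False,rmax=.2)
    for i in range(0,len(rows),8): print(f"[{i}]","; ".join(rows[i:i+8]))
E
python3 - <<'E'
from oat import *
show();oat("d");rollrows(0,40,8)
E
```

```text
11.4 turner [0.6504 0.066  0.0436] ypr [-1.38 -0.11 -0.89] F [-0.1 -0.2 -2.4] gap 0.0206 q [ 12.  38.  85. -43.  78. 109.]
oat 67.0 [0.4856 0.0765 0.045 ] [13.  6.]
oat 315.0 [0.6656 0.0668 0.045 ] [20. 20.]
oat 306.5 [ 0.6729 -0.1615  0.045 ] [20. 20.]
[0] -0.0038 0.0865 0.0215 0.116 0.115 0.098 0; -0.0052 0.0848 0.02 0.045 -0.053 0.231 0; -0.0052 0.0848 0.02 0.034 -0.046 0.198 0; -0.0052 0.0848 0.02 0.029 -0.038 0.164 0; -0.0052 0.0848 0.02 0.03 -0.03 0.128 0; -0.0052 0.0848 0.02 0.037 -0.021 0.093 0; -0.0052 0.0848 0.02 0.05 -0.013 0.06 0; -0.0052 0.0848 0.02 0.068 -0.004 0.028 0
```

Call:
apply_moves --increments "-0.004 0.086 0.021 0.1 0.1 0.1 0; -0.005 0.085 0.02 0.05 -0.05 0.23 0; -0.005 0.085 0.02 0.03 -0.05 0.2 0; -0.005 0.085 0.02 0.03 -0.04 0.16 0; -0.005 0.085 0.02 0.03 -0.03 0.13 0; -0.005 0.085 0.02 0.04 -0.02 0.09 0; -0.005 0.085 0.02 0.05 -0.01 0.06 0; -0.005 0.085 0.02 0.07 0 0.03 0"

```text
clock: 12.25
position: [0.5103, 0.0332, 0.0806]
orientation: [-63.6, 85.7, -141.6]
ft_force: [-0.4, -0.6, -3.2]
finger_gap: 0.0213
```

```bash
python3 - <<'E'
from oat import *
show();r=R.from_matrix(turner()[:3,:3]).as_euler('ZXY',degrees=True)[1];print(rollpose(r)[:3,3]);rollrows(r,r+35,7)
E
```

```text
12.25 turner [0.6524 0.0738 0.0722] ypr [-1.13 41.32 -1.06] F [-0.4 -0.6 -3.2] gap 0.0213 q [-8. 28. 89. -3. 66. 72.]
[0.652      0.07205068 0.07171407]
[0] -0.0012 0.0852 0.0192 0.141 -0.067 0.102 0; -0.0052 0.0848 0.02 0.13 0.013 -0.029 0; -0.0052 0.0848 0.02 0.163 0.019 -0.047 0; -0.0052 0.0848 0.02 0.2 0.025 -0.059 0; -0.0052 0.0848 0.02 0.238 0.028 -0.065 0; -0.0052 0.0848 0.02 0.277 0.031 -0.065 0; -0.0052 0.0848 0.02 0.316 0.032 -0.059 0
```

Call:
apply_moves --increments "-0.001 0.085 0.019 0.14 -0.07 0.1 0; -0.005 0.085 0.02 0.13 0 -0.03 0; -0.005 0.085 0.02 0.16 0.02 -0.05 0; -0.005 0.085 0.02 0.2 0.03 -0.06 0; -0.005 0.085 0.02 0.24 0.03 -0.07 0; -0.005 0.085 0.02 0.28 0.03 -0.07 0"

```text
clock: 12.85
position: [0.5104, 0.0347, 0.072]
orientation: [172.6, 61.7, 95.3]
ft_force: [-1.0, -0.2, -3.0]
finger_gap: 0.021
```

```bash
python3 - <<'E'
from oat import *
show();oat("e");r=R.from_matrix(turner()[:3,:3]).as_euler('ZXY',degrees=True)[1];print(r,rollpose(r)[:3,3]);rollrows(r,98,8,c=.039)
E
```

```text
12.85 turner [0.6525 0.0729 0.0875] ypr [-0.81 72.23 -1.68] F [-1.  -0.2 -3. ] gap 0.021 q [-23.  31.  91.  26.  74.  43.]
oat 305.5 [ 0.6729 -0.1632  0.045 ] [20. 19.]
oat 137.5 [0.6728 0.0668 0.045 ] [20. 10.]
72.48517356357604 [0.652      0.0758593  0.08491376]
[0] -0.0049 0.0546 0.01 0.747 0.041 -0.187 0; -0.0033 0.0541 0.0127 0.219 0.019 -0.029 0; -0.0033 0.0541 0.0127 0.233 0.019 -0.023 0; -0.0033 0.0541 0.0127 0.247 0.018 -0.015 0; -0.0033 0.0541 0.0127 0.26 0.016 -0.006 0; -0.0033 0.0541 0.0127 0.259 0.011 0.018 0; -0.0033 0.0541 0.0127 0.255 0.006 0.042 0; -0.0033 0.0541 0.0127 0.263 0.004 0.053 0
```

Call:
apply_moves --increments "-0.004 0.054 0.011 0.35 0.03 -0.08 0; -0.003 0.054 0.013 0.35 0.03 -0.06 0; -0.003 0.054 0.013 0.35 0.02 -0.05 0; -0.003 0.054 0.013 0.32 0.02 -0.03 0; -0.003 0.054 0.013 0.27 0.02 -0.01 0; -0.003 0.054 0.013 0.26 0.01 0.02 0; -0.003 0.054 0.013 0.26 0 0.04 0; 0 0 0 0 0 0 0"

```text
clock: 13.7
position: [0.5098, 0.0456, 0.0521]
orientation: [169.9, 39.7, 93.2]
ft_force: [-0.7, -0.0, -2.3]
finger_gap: 0.0206
```

```bash
python3 - <<'E'
from oat import *
show();oat("f")
im=cv2.imread("pics/top_f.png");a=cv2.resize(im[125:215,180:310],None,fx=4,fy=4,interpolation=cv2.INTER_CUBIC)
sc=manip.read_camera("scene")[160:250,180:280,::-1];b=cv2.resize(sc,(400,360),interpolation=cv2.INTER_CUBIC)
cv2.imwrite("pics/c7.png",np.vstack([a,np.zeros((0,520,3),np.uint8)]));cv2.imwrite("pics/c7s.png",b)
E
```

```text
13.7 turner [0.6519 0.0751 0.0811] ypr [-177.55   85.69  175.09] F [-0.7 -0.  -2.3] gap 0.0206 q [-30.  40.  92.  40.  83.  28.]
oat 66.0 [0.5495 0.0271 0.045 ] [13.6  6.2]
oat 304.0 [0.6602 0.0258 0.045 ] [19.8 19.8]
oat 305.0 [ 0.6729 -0.1632  0.045 ] [20. 19.]
```

The oatcake now shows a full circle at (0.660, 0.026), so it has fallen over. I'll draw the blade away to +y, then lift it.

```bash
python3 - <<'E'
from oat import *
Rt=cur()[:3,:3];print("per cm +y",Rt.T@[0,1,0],"+z",Rt.T@[0,0,1])
im=cv2.imread("pics/top_f.png");g=cv2.cvtColor(im,cv2.COLOR_BGR2GRAY)
for c in([.6602,.0258,.045],[.6729,-.1632,.045]):
    u=proj("top",c)[0].round().astype(int);p=g[u[1]-7:u[1]+8,u[0]-7:u[0]+8];print(u,"std",p.std().round(1),"min",p.min())
g0=cv2.cvtColor(cv2.imread("pics/top0.png"),cv2.COLOR_BGR2GRAY);print("before",g0[143:158,205:220].std())
E
```

```text
per cm +y [ 0.76732359  0.16711442 -0.61910199] +z [-0.63987231  0.13605221 -0.756342  ]
[224 154] std 16.7 min 52
[276 150] std 17.4 min 68
before 5.053519003722816
```

Call:
apply_moves --increments "0 0 0 0.3 0.07 -0.25 0; 0 0 0 0.4 0.09 -0.32 0; 0 0 0 0.4 0.09 -0.32 0; 0 0 0 0.4 0.09 -0.32 0; 0 0 0 0 0 0 0; 0 0 0 -0.6 0.13 -0.75 0; 0 0 0 -1.2 0.27 -1.5 0; 0 0 0 -1.9 0.4 -2.3 0"

```text
clock: 14.6
position: [0.5088, 0.0703, 0.1139]
orientation: [170.1, 40.0, 93.5]
ft_force: [1.0, -0.7, -0.7]
finger_gap: 0.0208
```

```bash
python3 - <<'E'
from oat import *
show();oat("g")
A=tp(.60,.10,.19,yaw=-4,roll=0);step(cur(),A@rel(),grp=0,rmax=.13)
x,_=fitkin();q=manip.sense()['joint_pos']
for T in (A,tp(.56,.28,.15,yaw=-8),):
    q,e=ik(T@rel(),q,x);print(q.round(0),e)
E
```

```text
14.6 turner [0.6508 0.1004 0.1423] ypr [-175.27   86.    173.02] F [ 1.  -0.7 -0.7] gap 0.0208 q [-28.  34.  91.  41.  88.  35.]
oat 75.0 [0.5546 0.058  0.045 ] [14.2  6.3]
oat 304.0 [0.6602 0.0258 0.045 ] [19.8 19.8]
oat 301.0 [ 0.6729 -0.1632  0.045 ] [20. 19.]
[0] 0.0117 -0.122 -0.0301 -0.448 -0.26 -0.78 0; 0.0117 -0.122 -0.0301 -0.531 -0.284 -0.717 0; 0.0117 -0.122 -0.0301 -0.605 -0.309 -0.644 0; 0.0117 -0.122 -0.0301 -0.669 -0.335 -0.562 0; 0.0117 -0.122 -0.0301 -0.722 -0.362 -0.473 0; 0.0117 -0.122 -0.0301 -0.763 -0.389 -0.378 0; 0.0117 -0.122 -0.0301 -0.791 -0.417 -0.279 0; 0.0117 -0.122 -0.0301 -0.806 -0.443 -0.177 0
[8] 0.0117 -0.122 -0.0301 -0.807 -0.469 -0.073 0; 0.0117 -0.122 -0.0301 -0.795 -0.493 0.031 0; 0.0117 -0.122 -0.0301 -0.77 -0.516 0.132 0; 0.0117 -0.122 -0.0301 -0.732 -0.536 0.23 0; 0.0117 -0.122 -0.0301 -0.682 -0.555 0.322 0
[ 17.  26.  78. -39.  97. 101.] 2.220446049250313e-15
[ 34.  37.  65. -30. 111. 118.] 5.626032747056896e-11
```

Call:
apply_moves --increments "0.012 -0.122 -0.03 -0.6 -0.26 -0.9 0; 0.012 -0.122 -0.03 -0.6 -0.28 -0.8 0; 0.012 -0.122 -0.03 -0.6 -0.3 -0.7 0; 0.012 -0.122 -0.03 -0.7 -0.33 -0.6 0; 0.012 -0.122 -0.03 -0.7 -0.36 -0.5 0; 0.012 -0.122 -0.03 -0.8 -0.39 -0.4 0; 0.012 -0.122 -0.03 -0.8 -0.42 -0.3 0; 0.012 -0.122 -0.03 -0.8 -0.44 -0.2 0"

```text
clock: 15.45
position: [0.4767, 0.0763, 0.1995]
orientation: [-34.3, 79.1, -115.1]
ft_force: [0.2, -0.3, -3.1]
finger_gap: 0.0206
```

```bash
python3 - <<'E'
from h import *
show();A=W0.copy();A[2,3]=.14;step(cur(),A@rel(),grp=0,rmax=.12,tmax=4)
E
```

```text
15.45 turner [0.6202 0.1091 0.1841] ypr [-4.14 33.94 -0.33] F [ 0.2 -0.3 -3.1] gap 0.0206 q [  1.  19.  82. -10.  84.  83.]
[0] 0.0163 -0.0935 -0.0291 -0.178 -0.56 -3.84 0; 0.0163 -0.0935 -0.0291 -0.518 -0.632 -3.8 0; 0.0163 -0.0935 -0.0291 -0.851 -0.714 -3.73 0; 0.0163 -0.0935 -0.0291 -1.17 -0.803 -3.62 0; 0.0163 -0.0935 -0.0291 -1.48 -0.9 -3.48 0; 0.0163 -0.0935 -0.0291 -1.77 -1 -3.31 0
```

Call:
apply_moves --increments "0.016 -0.094 -0.029 -0.2 -0.56 -3.8 0; 0.016 -0.094 -0.029 -0.5 -0.63 -3.8 0; 0.016 -0.094 -0.029 -0.85 -0.7 -3.7 0; 0.016 -0.094 -0.029 -1.2 -0.8 -3.6 0; 0.016 -0.094 -0.029 -1.5 -0.9 -3.5 0; 0.016 -0.094 -0.029 -1.8 -1 -3.3 0; 0 0 0 0 0 0 0"

```text
clock: 16.15
position: [0.402, 0.3078, 0.1798]
orientation: [-17.0, 44.3, -103.3]
ft_force: [-0.3, -0.7, -2.2]
finger_gap: 0.021
```

```bash
python3 - <<'E'
from oat import *
show();oat("h");A=W0.copy();A[2,3]=.085;step(cur(),A@rel(),grp=0,minrows=3)
E
```

```text
16.15 turner [0.5453 0.3134 0.1432] ypr [-8.27 -1.48 -0.72] F [-0.3 -0.7 -2.2] gap 0.021 q [ 38.  39.  63. -29. 114. 121.]
oat 304.5 [0.662  0.0241 0.045 ] [20. 20.]
oat 303.5 [ 0.6729 -0.1632  0.045 ] [20. 19.]
[0] -0.0053 0.0076 -0.0003 1.55 0.507 -1.11 0; -0.0053 0.0076 -0.0003 1.55 0.513 -1.1 0; -0.0053 0.0076 -0.0003 1.56 0.52 -1.08 0
```

Call:
apply_moves --increments "-0.005 0.008 0 1.5 0.5 -1.1 0; -0.005 0.008 0 1.5 0.5 -1.1 0; -0.005 0.008 0 1.5 0.5 -1.1 0; 0 0 0 0 0 0 0"

```text
clock: 16.6
position: [0.4069, 0.2969, 0.1254]
orientation: [-18.0, 46.3, -104.0]
ft_force: [0.5, -0.2, -2.5]
finger_gap: 0.0207
```

```bash
python3 - <<'E'
from h import *
show();A=W0.copy();A[2,3]=.075;go(A,minrows=2)
E
```

```text
16.6 turner [0.5501 0.3039 0.0884] ypr [-8.27  0.57 -0.18] F [ 0.5 -0.2 -2.5] gap 0.0207 q [ 37.  41.  68. -27. 106. 123.]
[0] -0.0025 -0.0052 -0.0007 0.445 0.093 -0.445 0; -0.0025 -0.0052 -0.0007 0.443 0.094 -0.447 0
```

Call:
apply_moves --increments "-0.002 -0.005 0 0.44 0.09 -0.45 0; -0.002 -0.005 0 0.44 0.09 -0.45 0; 0 0 0 0 0 0 0"

```text
clock: 16.9
position: [0.4071, 0.2969, 0.115]
orientation: [-17.8, 45.9, -103.8]
ft_force: [0.3, 0.4, -2.0]
finger_gap: 0.0209
```

```bash
python3 - <<'E'
from h import *
s=manip.sense();show(s);im=manip.read_camera("wrist");cv2.imwrite("pics/w8raw.png",im[:,:,::-1]);tm=manip.read_camera("top");cv2.imwrite("pics/top8.png",tm[:,:,::-1])
T=turner(s);P=[[-.045,.045,0],[-.045,-.045,0],[-.082,0,.045]];Q=[[.045,.045,0],[.045,-.045,0]]+P
w=lambda P:(T@np.c_[P,np.ones(len(P))].T).T[:,:3]
for a in proj("wrist",w(P),s): cv2.circle(im,tuple(int(k) for k in a),3,(255,0,0),1)
a=cv2.resize(im[:200,100:400],None,fx=1.8,fy=1.8,interpolation=cv2.INTER_CUBIC)
x0,y0,z=115,160,5;c=cv2.resize(tm[y0:y0+90,x0:x0+52],None,fx=z,fy=z,interpolation=cv2.INTER_CUBIC)
for v in proj("top",w(Q)): cv2.circle(c,tuple(int(k) for k in (v+.5-[x0,y0])*z),3,(255,0,0),1)
o=np.zeros((450,800,3),np.uint8);o[:360,:540]=a;o[:450,540:]=c[:, :260]
cv2.imwrite("pics/m8.png",o[:,:,::-1])
A=W0.copy();A[2,3]=.012;go(A,minrows=5)
E
```

```text
16.9 turner [0.5502 0.3039 0.0782] ypr [-8.14  0.2  -0.29] F [ 0.3  0.4 -2. ] gap 0.0209 q [ 37.  42.  68. -27. 105. 124.]
[0] -0.0011 -0.0008 -0.0007 0.946 0.255 -0.882 0; -0.0011 -0.0008 -0.0007 0.945 0.256 -0.882 0; -0.0011 -0.0008 -0.0007 0.944 0.258 -0.883 0; -0.0011 -0.0008 -0.0007 0.943 0.26 -0.883 0; -0.0011 -0.0008 -0.0007 0.942 0.261 -0.884 0
```

View pics/m8.png

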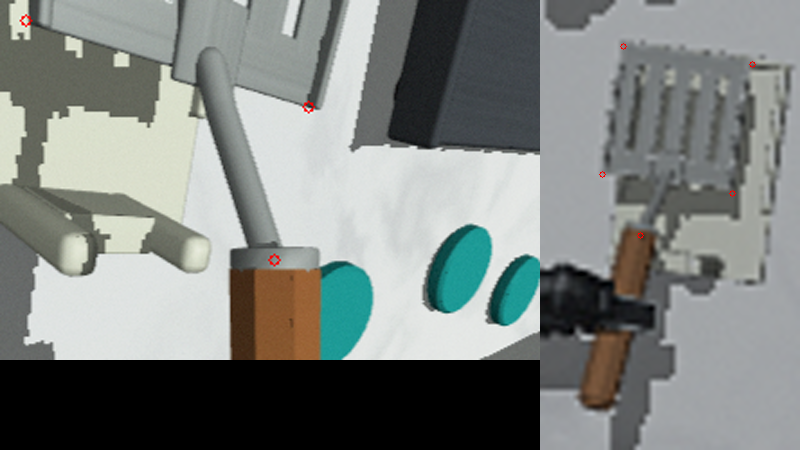

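The turner still sits in the hand as modelled. In the wrist pane the blade corner is at (308,107) and the ferrule at (274,260); in the top pane the blade is offset about 1 px, as it was before. I'll lower it onto the rest.

Call:
apply_moves --increments "-0.001 -0.001 -0.001 0.94 0.26 -0.88 0; -0.001 -0.001 -0.001 0.94 0.26 -0.88 0; -0.001 -0.001 -0.001 0.94 0.26 -0.88 0; -0.001 -0.001 -0.001 0.94 0.26 -0.88 0; 0 0 0 0 0 0 0"

```text
clock: 17.5
position: [0.4061, 0.2977, 0.0581]
orientation: [-18.2, 45.7, -103.9]
ft_force: [0.2, 0.1, -2.2]
finger_gap: 0.0207
```

```bash
python3 - <<'E'
from h import *
show();A=W0.copy();A[2,3]=.010;go(A,minrows=2)
E
```

```text
17.5 turner [0.549  0.3048 0.0204] ypr [-8.05 -0.04  0.01] F [ 0.2  0.1 -2.2] gap 0.0207 q [ 37.  46.  71. -27. 100. 127.]
[0] -0.0003 0.0002 0.0004 0.377 0.112 -0.341 0; -0.0003 0.0002 0.0004 0.377 0.112 -0.341 0
```

Alignment is within a millimetre. I'll continue down.

Call:
apply_moves --increments "0 0 0 0.36 0.11 -0.33 0; 0 0 0 0.36 0.11 -0.33 0; 0 0 0 0 0 0 0"

```text
clock: 17.8
position: [0.4062, 0.2977, 0.047]
orientation: [-18.2, 45.7, -103.9]
ft_force: [0.3, 0.2, -2.0]
finger_gap: 0.0211
```

```bash
python3 - <<'E'
from h import *
show();go(W0,minrows=3)
E
```

```text
17.8 turner [0.5492 0.3048 0.0093] ypr [-8.04 -0.05  0.01] F [ 0.3  0.2 -2. ] gap 0.0211 q [ 37.  47.  71. -27.  99. 127.]
[0] -0.0001 0.0002 0.0003 0.109 0.026 -0.093 0; -0.0001 0.0002 0.0003 0.109 0.026 -0.093 0; -0.0001 0.0002 0.0003 0.109 0.026 -0.093 0
```

Call:
apply_moves --increments "0 0 0 0.11 0.03 -0.1 0; 0 0 0 0.11 0.03 -0.1 0; 0 0 0 0.08 0.02 -0.07 0; 0 0 0 0 0 0 0"

```text
clock: 18.2
position: [0.4065, 0.2979, 0.0434]
orientation: [-18.1, 45.7, -103.8]
ft_force: [0.5, 0.6, -1.1]
finger_gap: 0.0208
```

```bash
python3 - <<'E'
from h import *
show()
E
```

```text
18.2 turner [0.5495 0.305  0.0059] ypr [-8.04  0.02 -0.08] F [ 0.5  0.6 -1.1] gap 0.0208 q [ 37.  47.  71. -27.  98. 127.]
```

Call:
apply_moves --increments "0 0 0 0.07 0.02 -0.06 0; 0 0 0 0.02 0 -0.02 0"

```text
clock: 18.4
position: [0.4066, 0.2979, 0.0425]
orientation: [-18.0, 45.8, -103.8]
ft_force: [0.3, 0.0, 0.3]
finger_gap: 0.0208
```

```bash
python3 - <<'E'
from h import *
show()
E
```

```text
18.4 turner [0.5496 0.305  0.0051] ypr [-8.05  0.03 -0.11] F [0.3 0.  0.3] gap 0.0208 q [ 37.  47.  71. -27.  98. 128.]
```

Call:
apply_moves --increments "0 0 0 0 0 0 3; 0 0 0 0 0 0 5; 0 0 0 0 0 0 5; 0 0 0 0 0 0 5; 0 0 0 -1 0 0 5; 0 0 0 -2 0 0 5; 0 0 0 -3 0 0 5; 0 0 0 -3 0 0 5"

```text
clock: 19.2
position: [0.4214, 0.3597, 0.1095]
orientation: [-18.2, 45.5, -104.1]
ft_force: [-0.2, 0.7, -0.7]
finger_gap: 0.0499
```

Call:
apply_moves --increments "0 0 0 -3 0 0 5; 0 0 0 -3 0 0 5; 0 0 0 -3 0 0 5; 0 0 0 0 0 0 5"

```text
clock: 19.6
position: [0.4368, 0.4267, 0.1812]
orientation: [-18.0, 45.9, -103.8]
ft_force: [-0.6, -1.1, 0.3]
finger_gap: 0.05
```

```bash
python3 - <<'E'
from oat import *
s=manip.sense();print(s['clock'],s['position'],s['ft_force']);oat("z")
a=cv2.imread("pics/top0.png");b=cv2.imread("pics/top_z.png")
# displacement of turner blade/rest patch and others vs start
for n,(x0,y0,x1,y1) in dict(turner=(128,165,166,222),mills=(105,128,158,160),docked=(264,138,290,163),right=(305,125,400,205)).items():
    sh,resp=cv2.phaseCorrelate(cv2.cvtColor(a[y0:y1,x0:x1],6).astype(np.float32),cv2.cvtColor(b[y0:y1,x0:x1],6).astype(np.float32));print(n,np.round(sh,2),round(resp,2),"meandiff",cv2.absdiff(a[y0:y1,x0:x1],b[y0:y1,x0:x1]).mean().round(2))
im=manip.read_camera("wrist");sh=proj("wrist",(W0@np.c_[[[-.082,0,.045],[-.195,0,.086]],[1,1]].T).T[:,:3],s)
m=cv2.inRange(cv2.cvtColor(im,cv2.COLOR_RGB2HSV),(3,110,40),(14,255,255));k=np.zeros_like(m);k[60:290,200:320]=m[60:290,200:320]
c=max(cv2.findContours(k,0,1)[0],key=cv2.contourArea);print("handle box",cv2.boundingRect(c),"pred",sh.round(0).tolist())
g=cv2.cvtColor(b,6)
for p in([.661,.025,.045],[.6729,-.1632,.045]):
    u=proj("top",p)[0].round().astype(int);q=g[u[1]-7:u[1]+8,u[0]-7:u[0]+8];print("std",q.std().round(1))
E
```

```text
19.6 [0.43677392 0.4266633  0.18121449] [-0.61231249 -1.13643604  0.29204746]
oat 304.5 [0.661  0.0262 0.045 ] [19.7 20.1]
oat 303.5 [ 0.6729 -0.1632  0.045 ] [20. 19.]
turner [ 0.02 -0.  ] 1.0 meandiff 3.56
mills [-0.03  0.08] 0.97 meandiff 3.81
docked [0.52 0.54] 1.0 meandiff 1.99
right [0.01 0.01] 1.0 meandiff 2.57
handle box (242, 114, 21, 114) pred [[252.0, 113.0], [252.0, 225.0]]
std 15.1
std 16.8
```

```bash
python3 -c "
from workcell import manip
print(manip.sign_off(),manip.sense()['clock'])"
```

```text
the job is handed in; nothing more can be done
the job is handed in; nothing more can be done
```

The plain oatcake is turned and the turner is back on its rest. I handed the job in at about 19.6 s of the 56 s allowed.

**What I did:** I gripped the turner with the gripper leaning 45° outward and slid the blade under the oatcake against the back guard. I then lifted it a little, rolled the blade to about 94° low over the plate, drew it clear and laid the turner back.

**Last checks:**
- **Oatcake:** the top camera shows a full circle at (0.661, 0.026) on the griddle. Its brightness spread is 15.1, against 16.8 for the neighbour and 5.1 before turning, so the scored face is up. I checked this by numbers, not by viewing a final picture.
- **Neighbour:** its measured centre is unchanged. An image-shift check on its small patch read about 0.5 px, which I took for an artefact because the centre had not moved.
- **Turner:** 0.02 px shift from the starting picture. The handle is where predicted in the wrist view.
- **Other things:** the mills and the items on the right show a shift of 0.1 px or less. The gripper is clear, and readings between moves stayed within about 6 N.

**What went wrong:** the first close on the handle missed. The pads stood about 35 mm farther back than the interface text says. The turner was not moved, and the second grip, about 37 mm deeper, held at 21 mm opening.

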